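# Fit the retaining plate and hold the snap ring spread at the axle groove

### The arm

A 6-joint arm with a two-finger parallel gripper is mounted at the origin on the work surface. World frame = base frame: x ahead of the robot, y to its left, z up, the work surface at z = 0. Lengths are in mm, angles in rad, forces in N, time in s.
With the tool pointing down it reaches from about 250 to 800 mm from the base axis. Payload 3.9 kg.
Tool frame: the origin (TCP) lies on the centre line of the jaws, within the pads' length; the fingertips stand 14 mm ahead of it and the grasp point (between the pads) lies 5 mm behind it; z points along the fingers, x is the direction in which the jaws open and shut, and the axes are right-handed (so a half turn about z gives the same grasp; the last joint's range is limited). The gripper opens to 85 mm and grips with 20 to 120 N. Pads are 22 mm wide; open, the fingers measure 114 mm over their backs; the gripper's body (76 mm by 85 mm) begins 54 mm behind the grasp point. The pads swing forward as they close: fully open they stand 13 mm farther back than shut.
Start: joints at [1.14, 0.26, -0.138, 1.173, 0, 1.571], TCP at [219.233, 477.024, 208.104] pointing down, gripper open.
Joint ranges: [-2.78, 2.78], [-0.83, 1.72], [-1.28, 1.37], [-1.9, 2.12], [-1.57, 1.48], [-3.14, 3.14]. Speed limits (rad/s): [2.57, 2.57, 3.14, 3.14, 3.14, 3.14].

### API

Orientations are given as a rotation vector (axis times angle).
In Python, from plant import env gives the robot as it stands.
- The arm moves only by the tool jog_arm, never from a script. Its argument "motion" is text: rows parted by semicolons, each of 4 numbers parted by spaces: the shift along the tool's x, y, z in mm, then the turn about the tool's z in units of 5 degrees (1.0 is 5 degrees). A call has 1 to 8 rows; each row is the pose to reach, as a shift and turn from the pose commanded when the call began, along the tool's axes at that moment; what a row does not reach only later rows make up. A row lasts 1/12 s, in which the tool goes at most 41.7 mm and 7.16 degrees, less where a joint would pass 70% of its speed; a pose out of reach is approached as far as the arm can. A call with a gripper value outside its range is refused whole. "hand" is the opening, from -1 (shut) to 1 (fully open), so that 0 is half open, set as the call begins (left out, the last holds). The fingers move at their own pace and stop on an object; "force" is the grip in N (left out, the last holds). Time passes only in rows, so rows that repeat a pose let the fingers close. It gives the time, the measured TCP pose, the force and the opening at its end, in the units of the state.
- env.get_state(): the state, without advancing time (a new reading comes with each control period).
- env.get_image(name): name is "scene" or "top" or "wrist"; returns (picture, depth): 480x640x3 uint8, red, green, blue; 480x640 float32, mm along the optical axis (not along the pixel's ray), 0 where there is no reading.
- env.camera_info(name): a dict with "mtx" (3x3 intrinsics, pixels), "R" (3x3) and "t" (3): a world point X has camera coordinates R X + t; the wrist camera has in their place "T_tool_cam" (4x4, takes a point from camera to tool coordinates, whose origin is the TCP and whose axes are the tool frame's). Camera axes: x right, y down, z forward; pixel columns grow to the right and rows downward; lengths in mm; the calibration is good to about 2 mm. A picture is of the moment at which its call begins: read the wrist's pose just before it. camera_info takes no time and is no camera call.
- env.sign_off(): hands the job in, once; it reports no verdict.
The state is a dict: "clock": time; "q": joint angles; "joint_velocities": joint speeds; "effort": joint torques, N m; "eef_pos": TCP position; "tool_rot": TCP orientation; "force": force on the tool from outside, world axes, zero at the start; "wrist_torque": the same for the moment, N m; "grip_width": finger opening in mm.
Only numpy, scipy, OpenCV 4.12 (cv2) and the standard library are available. Lean on these libraries where they do the work, as an engineer would, in place of code of your own. Each camera call takes 0.05 s, during which the arm holds its last target.

### The job

Seat the flat plate over the axle stub, fully down and square in the pocket of the banding-wheel hub, and let go of it. Then take the snap-ring pliers from their rack by the handles, squeeze them to spread the ring on their tips, slide the spread ring down over the stub until it is level with the groove, and finish holding it there: pliers upright, still squeezed, ring centred round the stub and hanging only from the pliers (not leaning on hub or plate). Leave the cup, the stone and the plaster cone alone.

Things in the scene. Friction and masses are not known exactly. Their poses are not given: they have to be found in the camera images.
- hub: Hub of a banding wheel, fixed. Origin: middle of its underside, on the table. Round grey base 144 mm across, 14 mm high; on it a dark steel pocket, open upwards, outside 88 (x) x 80 (y) mm; in its middle an upright bright axle stub, 30 mm in diameter, tapered at its top 66 mm above the table.
- pocket_center (a point): On the stub's axis, 31 mm above the table: where the seated plate's centre belongs. Pocket 67 mm along x, 53 mm along y, floor 26 mm and walls 36-37 mm above the table. The y sides have walls only at the corners: the middle 40 mm of each is open down to the round base (14 mm above the table), so fingers holding the plate can pass there.
- groove_center (a point): On the stub's axis, at mid-height of its groove (7 mm high, 25 mm in diameter), 48 mm above the table, 12 mm above the seated plate's top, 18 mm below the stub's top. z up, axes as the hub's.
- plate_center (a point): Centre (half-way up) of the loose flat aluminium plate: 64 mm along its x, 50 mm along its y, 10 mm thick, about 0.12 kg, with a 37 mm hole in the middle. Its x goes along the pocket's x, either way round. It starts level on a wood block (44 x 34 x 22 mm, fixed) and overhangs it, so it can be gripped across its 50 mm width with the fingertips below its underside.
- pliers_grip (a point): Midway between the two black handles of the upright snap-ring pliers (0.2 kg, tips down), at the height to grip. Handles at its +y and -y, 14 mm wide along x, from 27 mm below to 21 mm above it; 57 mm over their outer faces here when free (62 mm at the top), 44 mm fully squeezed. Squeezing starts at about 4 N, meets a stop at about 11 N a finger; 15 to 40 N is a good grip.
- pliers: The pliers' steel guard bar (60 mm along y, 12 along x, 8 high); origin: middle of its underside, 50 mm below pliers_grip, same axes. At the start it rests on the two posts of a fixed wooden rack, 75 mm above the table, between lips 7 mm high. Lift straight up until the ring clears the posts (82 mm above the table) before moving aside.
- ring_center (a point): Centre of the level dark snap ring, 4 mm thick, whose eyes are on the pliers' tips and stay there: 26 mm from pliers_grip along the pliers' -x and 110 mm below it, same axes, fixed to the guard bar. Opening 35 mm in diameter fully spread (outside 44 mm); free, about 27 mm across, too small for the stub. The tips reach 8 mm below this point.
- lever_l (a joint): Squeeze of the pliers, rad: 0 free, 0.14 fully squeezed (ring fully spread). Springs back when let go.
- cup_mid (a point): Bystander: white cup 72 mm across, 75 mm high; centre. Leave alone.
- stone_mid (a point): Bystander: grey sharpening stone 130 x 50 x 26 mm; centre. Leave alone.
- cone_mid (a point): Bystander: plaster cone, 68 mm across at the foot, 130 mm high; centre. Leave alone.
Mind the look-alikes: they are no part of the job. Of the things that look like the part that bears plate_center, the larger one is meant.

How it is judged (in metres and radians):
On the way, in this order (a step that is already met when the one before it is completed fails the run):
1. the plate sits fully down and square in the pocket and is let go (x of plate_center in the frame of pocket_center between -0.0025 and 0.0025 m and y of plate_center in the frame of pocket_center between -0.0025 and 0.0025 m and z of plate_center in the frame of pocket_center between -0.002 and 0.002 m and angle between the x axis of plate_center and the x axis of pocket_center, either way round below 0.08 rad and angle between plate_center's own z axis and vertical below 0.05 rad and contact force between plate and the fingers below 0.2 N), for 0.2 s.
2. the ring is spread and over the stub, above its groove (value of joint lever_l above 0.105 rad and horizontal distance between ring_center and groove_center below 0.012 m and z of ring_center in the frame of groove_center above 0.006 m).
At the end, for the whole second after the job is handed in: Plate seated (2.5 mm each way, 2 mm in height, 0.08 rad, level 0.05 rad) and let go; ring centre within 4 mm of the stub's axis and 3 mm of groove height; pliers squeezed to 0.105 rad or more, gripped, upright within 0.1 rad, still, pressing hub and plate with less than 3 N each (all of step 1 and z of ring_center in the frame of groove_center between -0.003 and 0.003 m and horizontal distance between ring_center and groove_center below 0.004 m and value of joint lever_l above 0.105 rad and angle between ring_center's own z axis and vertical below 0.1 rad and contact force between pliers and the fingers above 3 N and linear speed of pliers below 0.02 m/s and contact force between pliers and hub below 3 N and contact force between pliers and plate below 3 N); the arm keeps its last pose, push and grip.
It fails at once if a bystander (cup, stone or cone) was moved more than 20 mm (distance of any of cup_mid, stone_mid, cone_mid from where it was at the start of the episode above 0.02 m).
It also fails if it takes over 54 s, if anything falls off the work surface, if the arm or the gripper's body presses on something with over 40 N, if the wrist force passes 120 N, or if a joint passes its speed limit or range.

## Working session

There is one attempt and no reset: what is moved stays moved. The work goes in short steps, Python scripts to look and compute and a tool call to move; the robot and the scene stay as the last step left them, time stands still between calls to the robot, and variables do not carry over. Pictures are saved under pics/ and viewed, and the job is handed in when it is done.

Besides the shell and the picture viewer there is one more tool, called after "Call:" by a JSON object that holds its "method" and its "body". jog_arm: Moves the arm, as the interface text tells. Its arguments: {"type":"object","properties":{"motion":{"type":"string"},"hand":{"type":"number"},"force":{"type":"number"}},"required":["motion"]}

```bash
mkdir -p pics; ls
cat > h.py <<'E'
import numpy as np, cv2, sys
sys.path.insert(0,'.')
from plant import env
E
python3 - <<'E'
from h import *
np.set_printoptions(precision=3,suppress=True)
s=env.get_state(); print(s)
for n in ['scene','top']:
    im,d=env.get_image(n); cv2.imwrite(f'pics/{n}0.png',im[...,::-1]); np.save(f'pics/{n}0.npy',d)
    print(env.camera_info(n))
print(env.camera_info('wrist'))
E
```

```text
pics
{'clock': 0.0, 'q': array([ 1.14 ,  0.261, -0.139,  1.173,  0.   ,  1.571]), 'joint_velocities': array([ 0.002, -0.   ,  0.   , -0.001, -0.002, -0.001]), 'effort': array([ -0.004, -40.568,  25.392,   0.019,  -0.   ,  -0.   ]), 'eef_pos': array([218.927, 476.338, 207.26 ]), 'tool_rot': array([ 2.644,  1.695, -0.003]), 'force': array([ 0.442,  0.621, -0.215]), 'wrist_torque': array([ 0.014,  0.015, -0.035]), 'grip_width': 85.35609494850377}
{'mtx': array([[560.355,   0.   , 326.542],
       [  0.   , 560.355, 241.349],
       [  0.   ,   0.   ,   1.   ]]), 'R': array([[ 0.121,  0.993, -0.   ],
       [ 0.598, -0.073, -0.798],
       [-0.792,  0.096, -0.603]]), 't': array([-106.142, -269.03 , 1594.592])}
{'mtx': array([[543.405,   0.   , 330.809],
       [  0.   , 543.405, 239.217],
       [  0.   ,   0.   ,   1.   ]]), 'R': array([[ 0.012, -1.   ,  0.007],
       [-0.999, -0.013, -0.051],
       [ 0.052, -0.006, -0.999]]), 't': array([  6.378, 588.102, 965.276])}
{'mtx': array([[401.781,   0.   , 326.823],
       [  0.   , 401.781, 243.013],
       [  0.   ,   0.   ,   1.   ]]), 'T_tool_cam': array([[   1.   ,    0.001,   -0.001,   -1.684],
       [  -0.   ,    0.95 ,    0.312,  -80.58 ],
       [   0.001,   -0.312,    0.95 , -166.135],
       [   0.   ,    0.   ,    0.   ,    1.   ]])}
```

View pics/scene0.png

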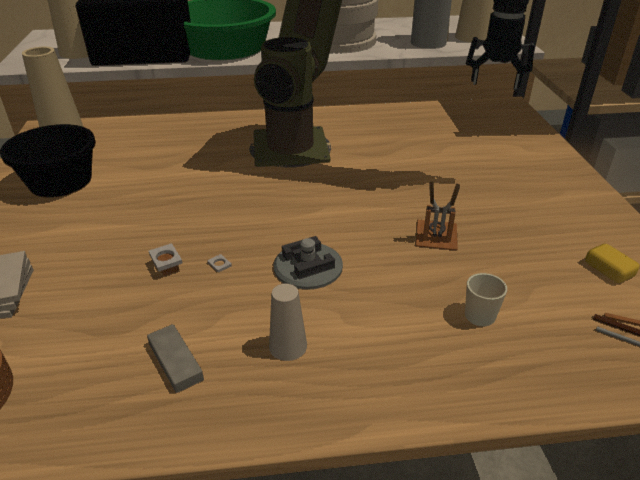

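View pics/top0.png

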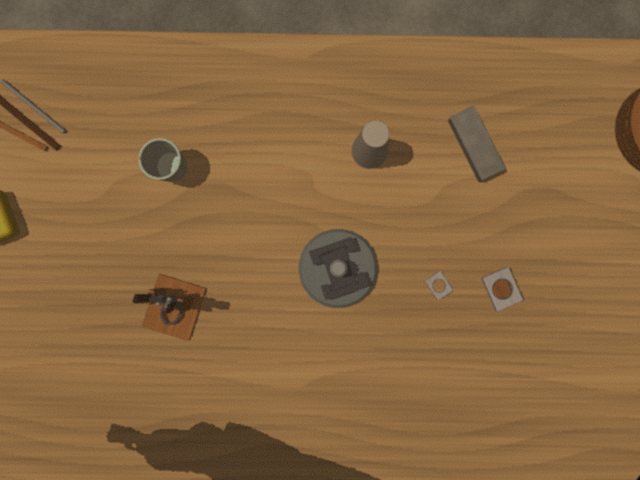

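The top view shows two plate-like parts: one at pixel (502,289), large and on a wood block, and one at (439,286), smaller and flat on the table. The larger one is meant. The hub is at (338,268), the pliers and rack at (170,305), the cup at (162,160), the cone at (372,145) and the stone at (477,145). I'll confirm with enlarged crops.

```bash
cat >> h.py <<'E'
np.set_printoptions(precision=2,suppress=True)
def ray2plane(n,uv,z):
    c=env.camera_info(n); return _rp(c['mtx'],c['R'],c['t'],uv,z)
def _rp(K,R,t,uv,z):
    uv=np.atleast_2d(np.array(uv,float)); d=(np.c_[uv,np.ones(len(uv))]@np.linalg.inv(K).T)@R
    o=-R.T@t; return o+d*((z-o[2])/d[:,2])[:,None]
def wristcam(s):
    from scipy.spatial.transform import Rotation as Ro
    c=env.camera_info('wrist'); T=np.eye(4); T[:3,:3]=Ro.from_rotvec(s['tool_rot']).as_matrix(); T[:3,3]=s['eef_pos']
    W=T@c['T_tool_cam']; R=W[:3,:3].T; return c['mtx'],R,-R@W[:3,3]
def proj(K,R,t,X):
    p=(np.atleast_2d(X)@R.T+t)@K.T; return p[:,:2]/p[:,2:]
E
python3 - <<'E'
from h import *
im=cv2.imread('pics/top0.png'); d=np.load('pics/top0.npy')
def crop(x,y,w,h,f): return cv2.resize(im[y:y+h,x:x+w],None,fx=f,fy=f,interpolation=cv2.INTER_CUBIC)
a=crop(420,250,120,90,5); cv2.imwrite('pics/c1.png',a)
b=crop(120,250,120,100,5); c=crop(290,220,100,100,5)
cv2.imwrite('pics/c2.png',crop(120,260,100,90,6)); cv2.imwrite('pics/c3.png',crop(290,220,100,100,6))
m=cv2.inRange(im,(105,105,105),(255,255,255))
n,l,st,ce=cv2.connectedComponentsWithStats(m)
for i in range(1,n):
    if st[i,4]>60: print(i,st[i],ce[i])
E
```

```text
1 [363 121  25  25 471] [375.1  133.31]
2 [139 138  41  42 293] [162.78 159.66]
3 [332 263  12  11  98] [337.85 267.89]
4 [484 268  38  42 580] [502.24 289.06]
5 [426 272  26  27 222] [438.67 285.25]
```

View pics/c1.png

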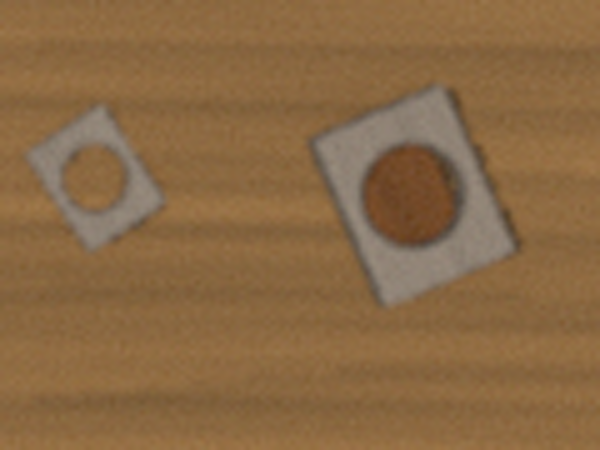

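View pics/c2.png

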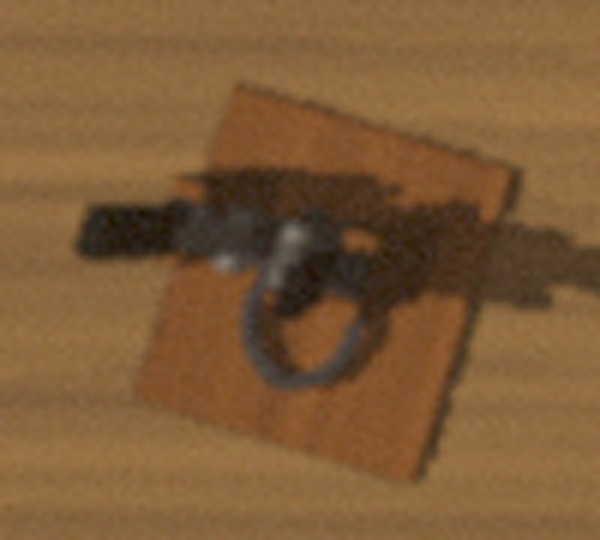

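View pics/c3.png

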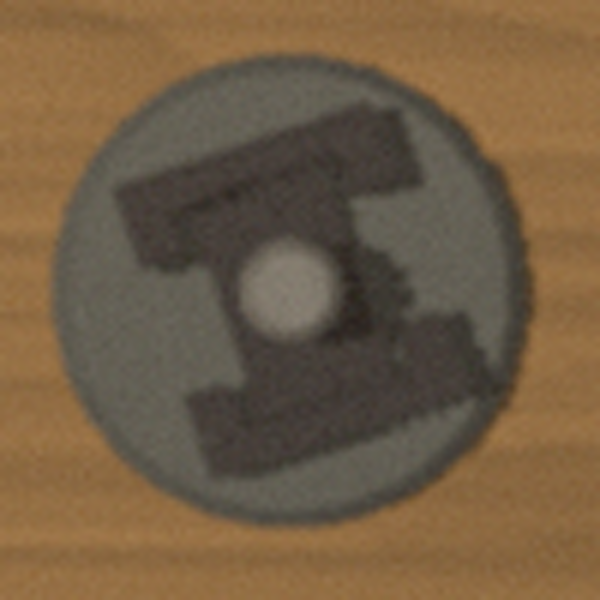

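The crop confirms that the plate on the brown block at (502,289) is the larger one. The hub's two full walls sit above and below the stub. Next I'll work out coarse poses.

Run:
```python
from h import *
im=cv2.imread('pics/top0.png')
m=cv2.inRange(im,(105,105,105),(255,255,255))
n,l,st,ce=cv2.connectedComponentsWithStats(m)
for i,z in ((4,32),(5,10)):
    c,_=cv2.findContours((l==i).astype(np.uint8),cv2.RETR_EXTERNAL,cv2.CHAIN_APPROX_NONE)
    P=ray2plane('top',c[0][:,0],z)
    r=cv2.minAreaRect(P[:,:2].astype(np.float32)); print('plate',r)
    b=cv2.boxPoints(r); print(b)
print('stub',ray2plane('top',ce[3],66))
# hub base: grey-greenish low saturation
hsv=cv2.cvtColor(im,cv2.COLOR_BGR2HSV)
roi=np.zeros(im.shape[:2],np.uint8); roi[220:315,290:390]=1
mm=((hsv[...,1]<75)&(roi>0)).astype(np.uint8)
mm=cv2.morphologyEx(mm,cv2.MORPH_OPEN,np.ones((3,3)))
c,_=cv2.findContours(mm,cv2.RETR_EXTERNAL,cv2.CHAIN_APPROX_NONE); c=max(c,key=cv2.contourArea)
P=ray2plane('top',c[:,0],14)[:,:2].astype(np.float32); print('base',cv2.minEnclosingCircle(P),cv2.fitEllipse(P))
# pocket dark
g=cv2.cvtColor(im,cv2.COLOR_BGR2GRAY)
print('walls dir',np.diff(ray2plane('top',[[290+267/6,220+190/6],[290+345/6,220+400/6]],37),axis=0))
# pocket corners (outer) from crop
cn=np.array([[115,188],[405,105],[490,392],[213,478]])/6+[290,220]
print(ray2plane('top',cn,37))
# plier rack corners base top? ring
print('ring',ray2plane('top',[[120+305/6,260+325/6]],65))
print('rack corners',ray2plane('top',np.array([[240,85],[515,170],[420,480],[137,395]])/6+[120,260],10))
print('Lhandle top',ray2plane('top',[[120+90/6,260+230/6]],146))
```

```text
plate ((503.16632080078125, -290.1690673828125), (62.272891998291016, 48.84125518798828), 23.236112594604492)
[[ 464.92 -280.01]
 [ 484.19 -324.89]
 [ 541.41 -300.32]
 [ 522.14 -255.45]]
plate ((507.2910461425781, -182.40267944335938), (41.20083999633789, 31.649574279785156), 31.964649200439453)
[[ 481.44 -179.88]
 [ 498.19 -206.73]
 [ 533.15 -184.92]
 [ 516.39 -158.07]]
stub [[536.53   1.48  66.  ]]
base ((536.3619384765625, 0.6254767179489136), 70.60258483886719) ((536.4763793945312, 0.6464830636978149), (138.15966796875, 139.38534545898438), 170.12200927734375)
walls dir [[-61.19 -23.58   0.  ]]
[[564.99  51.77  37.  ]
 [590.48 -33.14  37.  ]
 [506.63 -58.87  37.  ]
 [480.58  21.91  37.  ]]
ring [[454.59 283.95  65.  ]]
rack corners [[521.18 321.08  10.  ]
 [496.72 237.91  10.  ]
 [404.04 264.02  10.  ]
 [428.28 349.18  10.  ]]
Lhandle top [[485.56 317.04 146.  ]]
```

```bash
cat >> h.py <<'E'
from scipy.spatial.transform import Rotation as Ro
def goto(x,y,z,ang):
    s=env.get_state(); R=Ro.from_rotvec(s['tool_rot']).as_matrix(); a=np.degrees(np.arctan2(R[1,0],R[0,0]))
    d=R.T@(np.array([x,y,z])-s['eef_pos']); t=-((ang-a+180)%360-180)/5
    print('clk',round(s['clock'],2),'pos',s['eef_pos'],'a',round(a,2),'tilt',np.degrees(np.arccos(-R[2,2])).round(2),'F',s['force'],'w',round(s['grip_width'],1),'SHIFT',d,'TURN',round(t,3))
E
python3 -c "
from h import *
goto(503,-290,180,113.2)"
```

```text
clk 0.1 pos [218.95 476.43 207.34] a 65.32 tilt 0.1 F [-0.82 -0.48  0.2 ] w 85.6 SHIFT [-577.72  578.16   28.39] TURN -9.577
```

Call:
{"method": "jog_arm", "body": {"motion": "-578 578 10 -9.58;-578 578 10 -9.58;-578 578 10 -9.58;-578 578 10 -9.58;-578 578 10 -9.58;-578 578 10 -9.58;-578 578 10 -9.58;-578 578 10 -9.58", "hand": 1, "force": 30}}

```text
clock: 0.77
eef_pos: [325.6, 192.0, 204.4]
tool_rot: [-1.721, -2.628, -0.001]
force: [0.7, 0.2, -0.2]
grip_width: 85.7
```

```bash
python3 -c "
from h import *
goto(503,-290,180,113.2)"
```

```text
clk 0.77 pos [325.65 191.96 204.37] a 113.55 tilt 0.03 F [ 0.68  0.21 -0.21] w 85.7 SHIFT [-512.69  -30.03   24.13] TURN 0.071
```

Call:
{"method": "jog_arm", "body": {"motion": "-484 -28 15 0;-484 -28 15 0;-484 -28 15 0;-484 -28 15 0;-484 -28 15 0;-484 -28 15 0;-484 -28 15 0;-484 -28 15 0"}}

```text
clock: 1.43
eef_pos: [439.0, -122.4, 194.0]
tool_rot: [-1.73, -2.622, -0.0]
force: [-0.5, 0.2, -0.0]
grip_width: 85.5
```

Call:
{"method": "jog_arm", "body": {"motion": "-150 -8 5 0;-150 -8 5 0;-150 -8 5 0;-150 -8 5 0;-150 -8 5 0;-150 -8 5 0"}}

```text
clock: 1.93
eef_pos: [490.6, -262.3, 188.2]
tool_rot: [-1.731, -2.619, -0.0]
force: [-0.5, 0.2, -0.2]
grip_width: 85.4
```

Run:
```python
from h import *
goto(503,-290,180,113.2)
s=env.get_state(); im,d=env.get_image('wrist'); cv2.imwrite('pics/w1.png',im[...,::-1]); np.save('pics/w1.npy',d)
np.savez('pics/w1s.npz',**{k:s[k] for k in('eef_pos','tool_rot')})
```

```text
clk 1.93 pos [ 490.58 -262.33  188.16] a 113.08 tilt 0.11 F [-0.5   0.16 -0.24] w 85.4 SHIFT [-30.34   0.59   8.11] TURN -0.024
```

View pics/w1.png

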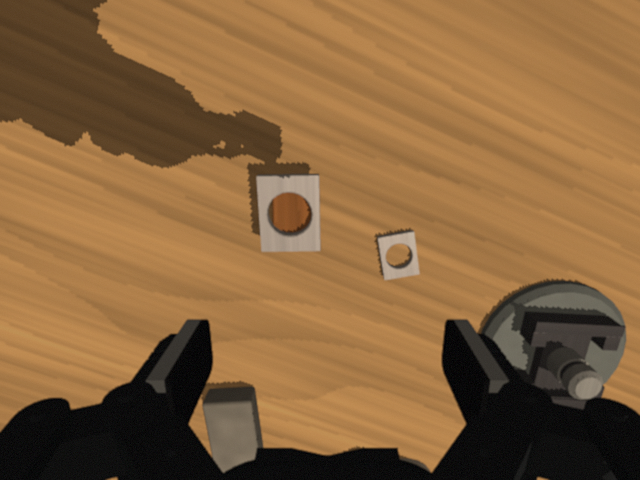

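The wrist view shows the plate on its block at (289,212), the small decoy at (398,254), the hub at (555,340) and the stone at (232,425).

```bash
cat >> h.py <<'E'
def snap(name):
    s=env.get_state(); im,d=env.get_image('wrist'); im=np.ascontiguousarray(im[...,::-1]); cv2.imwrite(f'pics/{name}.png',im); np.save(f'pics/{name}.npy',d)
    np.savez(f'pics/{name}_s.npz',eef_pos=s['eef_pos'],tool_rot=s['tool_rot']); return s,im,d
def plate(s,im,z,roi):
    x0,y0,x1,y1=roi
    hsv=cv2.cvtColor(im,cv2.COLOR_BGR2HSV); m=((hsv[...,1]<60)&(hsv[...,2]>110)).astype(np.uint8)
    k=np.zeros_like(m); k[y0:y1,x0:x1]=1; m=m*k
    c,_=cv2.findContours(m,cv2.RETR_EXTERNAL,cv2.CHAIN_APPROX_NONE); c=max(c,key=cv2.contourArea)
    P=_rp(*wristcam(s),c[:,0],z)[:,:2].astype(np.float32); return cv2.minAreaRect(P)
E
python3 - <<'E'
from h import *
im=cv2.imread('pics/w1.png'); s=np.load('pics/w1s.npz')
print(plate(s,im,32,(240,160,335,265)))
goto(503,-290,150,113.2)
E
```

```text
((501.60552978515625, -292.51654052734375), (63.50529861450195, 49.570796966552734), 23.839540481567383)
clk 1.98 pos [ 490.11 -261.08  188.42] a 113.16 tilt 0.13 F [ 0.16  0.87 -0.83] w 85.6 SHIFT [-31.74   0.52  38.36] TURN -0.008
```

Call:
{"method": "jog_arm", "body": {"motion": "-34 -1 70 -0.13;-34 -1 70 -0.13;-34 -1 70 -0.13;-34 -1 70 -0.13;-34 -1 70 -0.13"}}

```text
clock: 2.4
eef_pos: [503.2, -291.5, 120.3]
tool_rot: [-1.712, -2.634, -0.001]
force: [0.1, -0.3, 0.9]
grip_width: 85.3
```

Run:
```python
from h import *
s,im,d=snap('w2')
goto(501.6,-292.5,100,113.8)
c=wristcam(s); print(proj(*c,[[501.6,-292.5,32]]))
```

```text
clk 2.45 pos [ 503.85 -291.97  121.12] a 113.94 tilt 0.1 F [-0.41 -0.17 -0.19] w 85.0 SHIFT [ 0.45 -2.3  21.11] TURN 0.029
[[327.66 238.  ]]
```

View pics/w2.png

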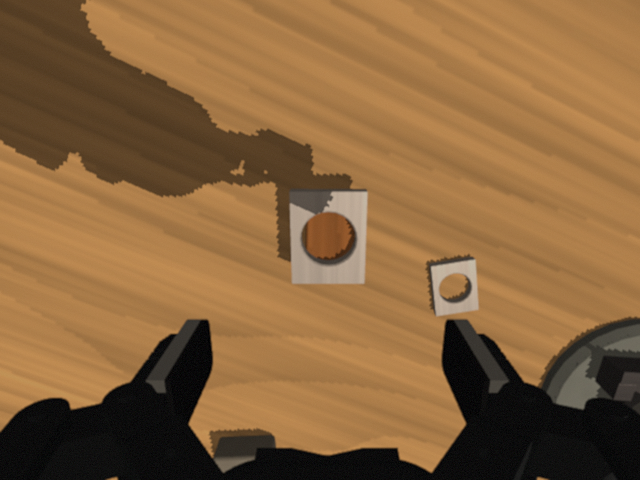

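Run:
```python
from h import *
im=cv2.imread('pics/w2.png'); s=np.load('pics/w2_s.npz')
hsv=cv2.cvtColor(im,cv2.COLOR_BGR2HSV); m=((hsv[...,1]<70)&(hsv[...,2]>85)).astype(np.uint8)
m[:180]=0;m[295:]=0;m[:,:270]=0;m[:,380:]=0
c,_=cv2.findContours(m,cv2.RETR_EXTERNAL,cv2.CHAIN_APPROX_NONE); c=max(c,key=cv2.contourArea)
print(c[:,0].min(0),c[:,0].max(0))
r=cv2.minAreaRect(_rp(*wristcam(s),c[:,0],32)[:,:2].astype(np.float32)); print(r)
goto(*r[0],29,r[2]+90)
```

```text
[290 191] [366 283]Traceback (most recent call last):
  File "<stdin>", line 7, in <module>
NameError: name '_rp' is not defined
```

```bash
sed -i 's/_rp(/rp(/g' h.py
python3 - <<'E'
from h import *
im=cv2.imread('pics/w2.png'); s=np.load('pics/w2_s.npz')
hsv=cv2.cvtColor(im,cv2.COLOR_BGR2HSV); m=((hsv[...,1]<70)&(hsv[...,2]>85)).astype(np.uint8)
m[:180]=0;m[295:]=0;m[:,:270]=0;m[:,380:]=0
c,_=cv2.findContours(m,cv2.RETR_EXTERNAL,cv2.CHAIN_APPROX_NONE); c=max(c,key=cv2.contourArea)
r=cv2.minAreaRect(rp(*wristcam(s),c[:,0],32)[:,:2].astype(np.float32)); print(r)
goto(*r[0],29,r[2]+90)
E
```

```text
((502.0498352050781, -292.3234558105469), (64.01012420654297, 49.83906936645508), 23.903409957885742)
clk 2.45 pos [ 503.85 -291.97  121.12] a 113.94 tilt 0.1 F [-0.41 -0.17 -0.19] w 85.0 SHIFT [ 0.51 -1.91 92.11] TURN 0.008
```

Call:
{"method": "jog_arm", "body": {"motion": "0.5 -1.9 30 0;0.5 -1.9 60 0;0.5 -1.9 85 0;0.5 -1.9 92 0;0.5 -1.9 92 0;0.5 -1.9 92 0;0.5 -1.9 92 0"}}

```text
clock: 3.03
eef_pos: [503.3, -294.0, 29.7]
tool_rot: [1.711, 2.63, 0.0]
force: [0.1, -0.3, -0.2]
grip_width: 85.4
```

Run:
```python
from h import *
goto(502.05,-292.3,29,113.9)
```

```text
clk 3.03 pos [ 503.27 -293.98   29.69] a 113.89 tilt 0.24 F [ 0.06 -0.3  -0.19] w 85.4 SHIFT [ 2.03 -0.44  0.68] TURN -0.002
```

Call:
{"method": "jog_arm", "body": {"motion": "2 -0.4 0.5 0;2 -0.4 0.5 0;2 -0.4 0.5 0"}}

```text
clock: 3.28
eef_pos: [500.8, -291.8, 27.8]
tool_rot: [1.713, 2.631, 0.0]
force: [0.0, -0.4, 0.1]
grip_width: 85.3
```

Call:
{"method": "jog_arm", "body": {"motion": "0 0 0 0;0 0 0 0;0 0 0 0;0 0 0 0;0 0 0 0;0 0 0 0;0 0 0 0;0 0 0 0", "hand": -1, "force": 40}}

```text
clock: 3.95
eef_pos: [500.2, -291.5, 26.7]
tool_rot: [-1.714, -2.633, -0.0]
force: [0.0, -0.6, 0.1]
grip_width: -0.0
```

Run:
```python
from h import *
goto(502.05,-292.3,29,113.9)
```

```text
clk 3.95 pos [ 500.22 -291.53   26.7 ] a 113.87 tilt 0.01 F [ 0.05 -0.64  0.08] w -0.0 SHIFT [-1.44  1.36 -2.3 ] TURN -0.006
```

Run:
```python
from h import *
s,im,d=snap('w3')
im,d=env.get_image('scene'); im=im[...,::-1]; cv2.imwrite('pics/s3.png',cv2.resize(im[180:330,80:280],None,fx=4,fy=4))
goto(502.05,-292.3,29,113.9)
```

```text
clk 4.05 pos [ 500.19 -291.56   26.71] a 113.87 tilt 0.0 F [-0.31 -0.79  0.65] w 0.3 SHIFT [-1.43  1.4  -2.29] TURN -0.007
```

View pics/w3.png

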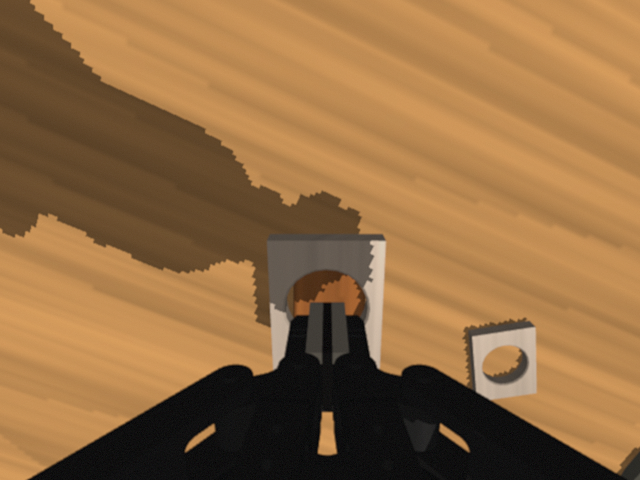

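View pics/s3.png

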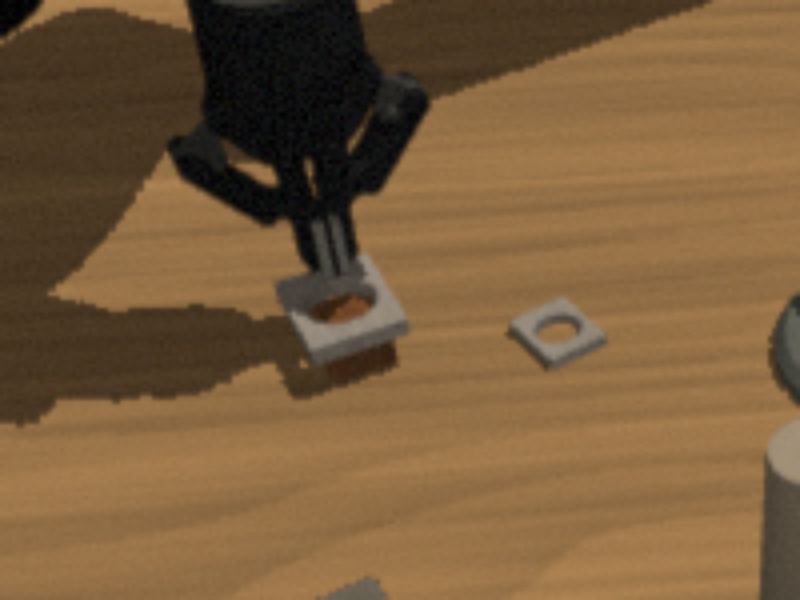

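Run:
```python
from h import *
d=np.load('pics/w3.npy'); s=np.load('pics/w3_s.npz'); K,R,t=wristcam(s)
def pt(u,v):
    z=d[v,u]; p=np.linalg.inv(K)@[u,v,1]*z; return R.T@(p-t), z
for u,v in [(280,245),(376,245),(375,330),(280,340),(200,300),(315,306),(338,306),(326,306),(317,340),(337,340),(500,395),(480,390),(300,240),(325,285)]: print((u,v),*pt(u,v))
```

```text
(280, 245) [ 482.7  -321.89   32.4 ] 169.11656
(376, 245) [ 466.44 -284.84   32.01] 169.54863
(375, 330) [ 502.93 -267.54   32.46] 181.70406
(280, 340) [ 524.9  -304.95   32.82] 182.88022
(200, 300) [ 539.81 -348.45    0.08] 212.72229
(315, 306) [ 490.99 -301.52   57.18] 150.5098
(338, 306) [ 487.59 -293.59   56.97] 150.7453
(326, 306) [ 489.43 -297.7    56.95] 150.77179
(317, 340) [ 490.97 -300.15   79.85] 129.13792
(337, 340) [ 487.67 -294.62   81.1 ] 127.70797
(500, 395) [ 524.02 -176.53    6.68] 223.73932
(480, 390) [ 525.88 -188.11    6.23] 223.2254
(300, 240) [ 477.87 -314.91   30.46] 170.465
(325, 285) [ 496.07 -295.33   22.07] 186.10657
```

Run:
```python
from h import *
K,R,t=wristcam(np.load('pics/w2_s.npz')); d=np.load('pics/w2.npy'); s=np.load('pics/w2_s.npz'); print(s['eef_pos'])
Rt=Ro.from_rotvec(s['tool_rot']).as_matrix()
for u,v in [(200,326),(205,326),(452,326),(458,326)]:
    p=R.T@(np.linalg.inv(K)@[u,v,1]*d[v,u]-t); print(p, 'tool',Rt.T@(p-s['eef_pos']))
# scene: tip px
im,dd=env.get_image('scene'); cv2.imwrite('pics/s3b.png',im[...,::-1])
c=env.camera_info('scene')
for u,v in [(163,248),(160,246),(166,245),(163,244),(163,240),(165,257),(163,249)]:
    p=c['R'].T@(np.linalg.inv(c['mtx'])@[u,v,1]*dd[v,u]-c['t']); print((u,v),p)
s=env.get_state(); print(s['q'],s['eef_pos'])
```

```text
[ 503.15 -291.48  120.34]
[ 509.97 -336.88  165.02] tool [-44.23 -12.18 -44.71]
[ 511.46 -335.58  161.72] tool [-43.66 -10.29 -41.41]
[ 474.91 -258.54  165.5 ] tool [ 41.59 -12.44 -45.14]
[ 474.35 -256.27  164.79] tool [ 43.9  -12.04 -44.43]
(163, 248) [ 508.81 -287.68   53.85]
(160, 246) [ 510.28 -292.28   60.49]
(166, 245) [ 507.01 -280.98   59.49]
(163, 244) [ 508.74 -285.98   63.8 ]
(163, 240) [ 511.13 -283.72   75.42]
(165, 257) [ 498.16 -290.21   22.36]
(163, 249) [ 510.23 -287.78   52.4 ]
[-0.53  0.48 -0.3   0.79 -0.   -0.94] [ 500.22 -291.54   26.72]
```

The plate wasn't gripped. Both cameras put the shut fingertips at about z = 54-57 mm while the TCP reads 26.7. So the real tips stand about 28 mm behind the reported TCP, not 14 mm ahead of it. The plate is untouched, with its top measured at z = 32. I'll raise the tool, half-open it, measure the tip height again and grip lower.

Call:
{"method": "jog_arm", "body": {"motion": "0 0 -30 0;0 0 -30 0;0 0 -30 0;0 0 -30 0;-1.4 1.4 -30 0;-1.4 1.4 -30 0;-1.4 1.4 -30 0", "hand": 0.5}}

```text
clock: 4.68
eef_pos: [501.7, -292.0, 56.0]
tool_rot: [-1.713, -2.632, 0.0]
force: [-0.1, -0.1, -0.6]
grip_width: 64.5
```

Run:
```python
from h import *
s,im,d=snap('w4')
goto(502.05,-292.3,29,113.9)
```

```text
clk 4.73 pos [ 501.69 -292.05   56.12] a 113.87 tilt 0.07 F [ 0.8  -0.09  0.58] w 64.0 SHIFT [-0.4   0.25 27.12] TURN -0.007
```

View pics/w4.png

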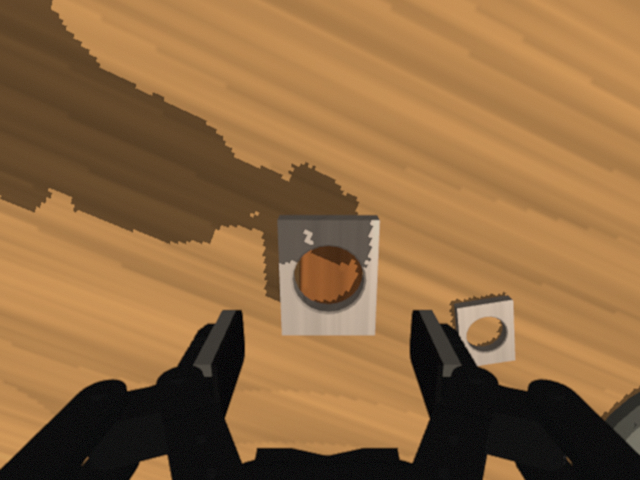

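```bash
cat >> h.py <<'E'
def pts(name,L):
    s=np.load(f'pics/{name}_s.npz'); d=np.load(f'pics/{name}.npy'); K,R,t=wristcam(s); Rt=Ro.from_rotvec(s['tool_rot']).as_matrix()
    for u,v in L:
        p=R.T@(np.linalg.inv(K)@[u,v,1]*d[v,u]-t); print((u,v),'world',p,'tool',Rt.T@(p-s['eef_pos']))
E
python3 - <<'E'
from h import *
pts('w4',[(237,313),(230,313),(240,320),(240,340),(240,352),(417,313),(424,313),(415,320),(415,340),(415,350),(330,330),(285,325),(372,325)])
E
```

```text
(237, 313) world [ 504.27 -327.69   91.25] tool [-33.62 -12.1  -35.26]
(230, 313) world [ 505.07 -330.01   91.64] tool [-36.06 -12.31 -35.66]
(240, 320) world [ 507.43 -325.71   89.73] tool [-33.09  -8.4  -33.75]
(240, 340) world [ 514.43 -322.84   91.18] tool [-33.3   -0.85 -35.2 ]
(240, 352) world [ 517.88 -321.15   93.18] tool [-33.14   3.   -37.21]
(417, 313) world [ 477.33 -268.37   92.47] tool [ 31.53 -12.73 -36.42]
(424, 313) world [ 476.68 -265.6    91.48] tool [ 34.33 -12.2  -35.43]
(415, 320) world [ 480.05 -267.79   92.67] tool [ 30.96 -10.01 -36.62]
(415, 340) world [ 486.12 -265.25   95.42] tool [ 30.84  -3.44 -39.38]
(415, 350) world [ 489.29 -263.82   96.46] tool [ 30.86   0.05 -40.41]
(330, 330) world [ 528.47 -279.3    31.95] tool [ 0.78 29.65 24.04]
(285, 325) world [ 535.   -302.59   32.68] tool [-23.16  26.2   23.28]
(372, 325) world [ 516.3  -260.27   32.68] tool [23.11 26.22 23.34]
```

Call:
{"method": "jog_arm", "body": {"motion": "-0.5 0 30 0;-0.5 0 50 0;-0.5 0 65 0;-0.5 0 72 0;-0.5 0 72 0;-0.5 0 72 0;-0.5 0 72 0"}}

```text
clock: 5.32
eef_pos: [503.1, -293.2, -14.3]
tool_rot: [1.713, 2.631, 0.0]
force: [0.4, -0.5, 0.4]
grip_width: 64.1
```

Run:
```python
from h import *
goto(502.05,-292.3,-16,113.9)
s,im,d=snap('w5')
```

```text
clk 5.32 pos [ 503.15 -293.2   -14.34] a 113.87 tilt 0.1 F [ 0.44 -0.48  0.36] w 64.1 SHIFT [ 1.27 -0.64  1.66] TURN -0.007
```

View pics/w5.png

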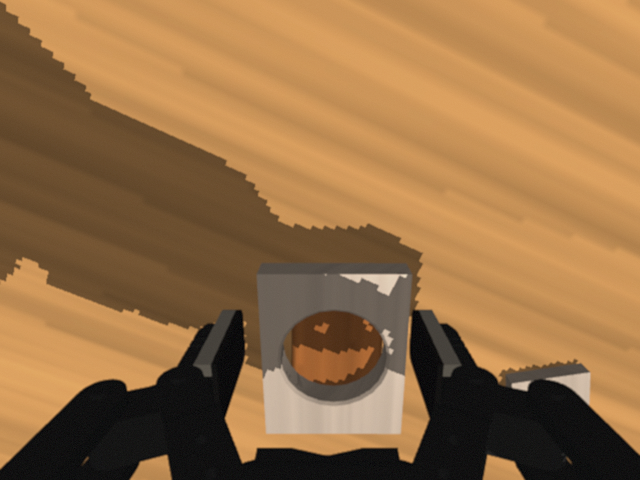

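The fingers now flank the plate (left at x≈240, right at x≈412, hole at (335,350)), so I'll close on it.

Call:
{"method": "jog_arm", "body": {"motion": "1 -0.6 1 0;1 -0.6 1 0;1 -0.6 1 0;1 -0.6 1 0;1 -0.6 1 0;1 -0.6 1 0;1 -0.6 1 0", "hand": -1, "force": 40}}

```text
clock: 5.95
eef_pos: [502.2, -292.5, -15.0]
tool_rot: [1.713, 2.631, 0.0]
force: [-0.7, 0.9, 6.6]
grip_width: 49.3
```

Run:
```python
from h import *
goto(502.05,-292.3,-16,113.9)
s,im,d=snap('w6')
```

```text
clk 5.95 pos [ 502.23 -292.52  -15.02] a 113.87 tilt 0.13 F [-0.68  0.95  6.56] w 49.3 SHIFT [ 0.28 -0.07  0.98] TURN -0.006
```

View pics/w6.png

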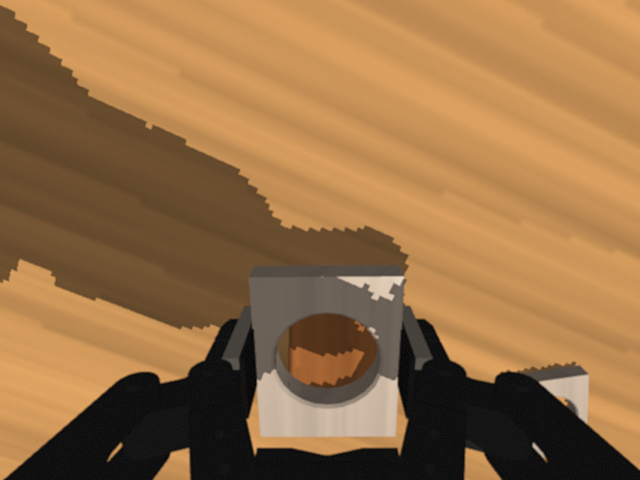

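Call:
{"method": "jog_arm", "body": {"motion": "0 0 -20 0;0 0 -60 0;0 0 -80 0;0 0 -80 0;0 0 -80 0;0 0 -80 0"}}

```text
clock: 6.5
eef_pos: [500.4, -291.5, 62.7]
tool_rot: [-1.713, -2.631, 0.0]
force: [0.3, 0.8, -1.3]
grip_width: 49.2
```

Run:
```python
from h import *
goto(495,-120,65,106.5)
s,im,d=snap('w7')
```

```text
clk 6.5 pos [ 500.37 -291.54   62.74] a 113.87 tilt 0.11 F [ 0.3   0.77 -1.29] w 49.2 SHIFT [159.05  64.49  -2.1 ] TURN 1.473
```

View pics/w7.png

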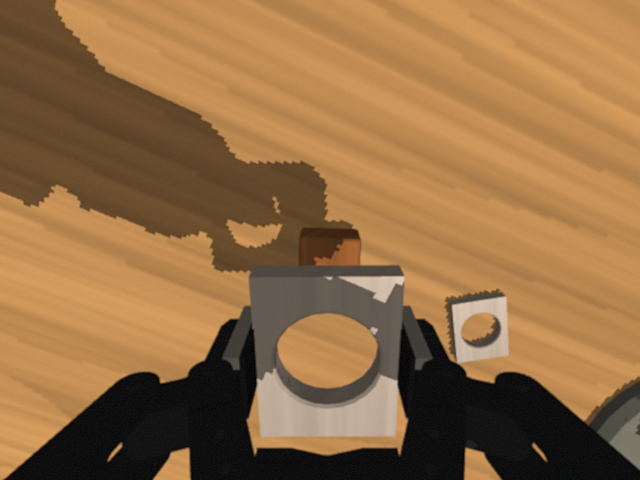

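Run:
```python
from h import *
im=cv2.imread('pics/w7.png')
pts('w7',[(270,300),(385,300),(385,420),(275,425),(262,350),(392,350)])
cv2.imwrite('pics/w7c.png',cv2.resize(im[255:455,220:430],None,fx=2.9,fy=2.9,interpolation=cv2.INTER_CUBIC))
```

```text
(270, 300) world [ 486.92 -318.86  110.34] tool [-19.48 -23.4  -47.6 ]
(385, 300) world [ 471.86 -284.53  110.15] tool [ 18.01 -23.29 -47.36]
(385, 420) world [ 514.75 -263.23  110.46] tool [ 20.14  24.55 -47.72]
(275, 425) world [ 534.07 -298.6   109.19] tool [-20.02  27.91 -46.51]
(262, 350) world [ 506.09 -314.42  109.47] tool [-23.17  -4.08 -46.76]
(392, 350) world [ 488.26 -273.53  109.16] tool [ 21.44  -3.84 -46.38]
```

View pics/w7c.png

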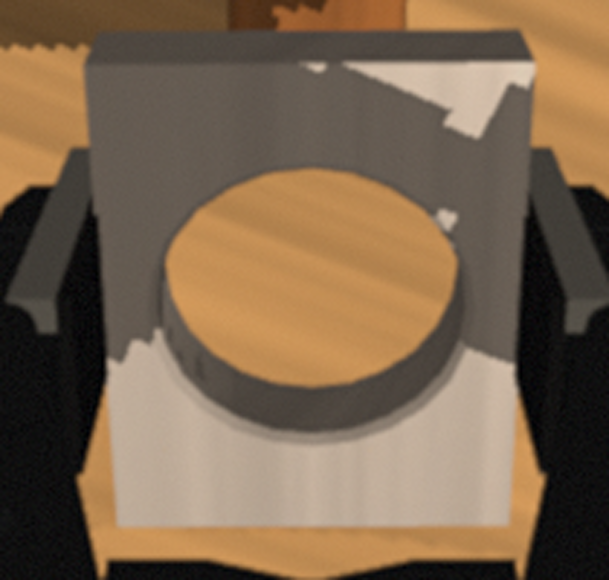

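Call:
{"method": "jog_arm", "body": {"motion": "159 64 -5 1.47;159 64 -5 1.47;159 64 -5 1.47;159 64 -5 1.47;159 64 -5 1.47;159 64 -5 1.47;159 64 -5 1.47"}}

```text
clock: 7.13
eef_pos: [494.8, -120.6, 67.7]
tool_rot: [-1.877, -2.518, 0.002]
force: [-0.1, -0.8, -1.1]
grip_width: 49.6
```

Run:
```python
from h import *
goto(536.5,1,70,106.5)
s,im,d=snap('w8')
```

```text
clk 7.13 pos [ 494.8  -120.61   67.69] a 106.59 tilt 0.12 F [-0.12 -0.83 -1.13] w 49.6 SHIFT [104.64  74.68  -2.45] TURN 0.018
```

View pics/w8.png

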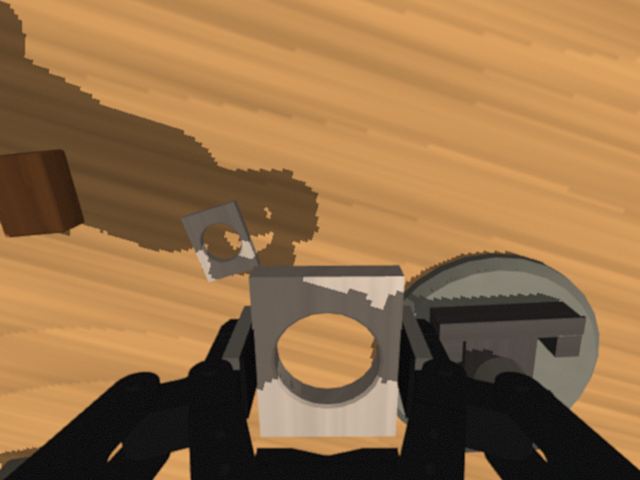

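Run:
```python
from h import *
c=np.array([[88,65],[533,63],[509,526],[119,526.]]); c=(c+.5)/2.9-.5+[220,255]
T=env.camera_info('wrist'); M=T['T_tool_cam']; K=T['mtx']
def tool(c,z):
    d=np.c_[c,np.ones(len(c))]@np.linalg.inv(K).T@M[:3,:3].T; return M[:3,3]+d*((z-M[2,3])/d[:,2])[:,None]
for z in(-46.5,-48): p=tool(c,z); print(p,p.mean(0),'sides',np.linalg.norm(p-np.roll(p,-1,0),axis=1),'angs',np.degrees(np.arctan2(*(p[1]-p[0])[1::-1])),np.degrees(np.arctan2(*(p[2]-p[1])[1::-1])),np.degrees(np.arctan2(*(p[3]-p[0])[1::-1])))
goto(576,112,75,106.5)
```

```text
[[-25.92 -30.87 -46.5 ]
 [ 23.52 -31.13 -46.5 ]
 [ 24.29  33.13 -46.5 ]
 [-25.73  33.14 -46.5 ]] [ -0.96   1.07 -46.5 ] sides [49.45 64.26 50.03 64.01] angs -0.29813204592680204 89.31437878470697 89.82906004904234
[[-25.61 -31.5  -48.  ]
 [ 23.21 -31.76 -48.  ]
 [ 23.97  31.69 -48.  ]
 [-25.43  31.7  -48.  ]] [ -0.96   0.03 -48.  ] sides [48.83 63.45 49.4  63.21] angs -0.2981320459267927 89.31437878470697 89.82906004904234
clk 7.18 pos [ 495.22 -121.44   67.91] a 106.5 tilt 0.08 F [-0.15 -0.11 -1.66] w 49.3 SHIFT [200.88 143.75  -7.31] TURN 0.0
```

Call:
{"method": "jog_arm", "body": {"motion": "201 144 -7 0;201 144 -7 0;201 144 -7 0;201 144 -7 0;201 144 -7 0;201 144 -7 0;201 144 -7 0;201 144 -7 0"}}

```text
clock: 7.85
eef_pos: [578.0, 113.2, 75.1]
tool_rot: [1.877, 2.518, -0.0]
force: [-0.8, -0.8, -0.8]
grip_width: 49.3
```

Run:
```python
from h import *
goto(536.5,1,70,106.5)
s,im,d=snap('w9')
```

```text
clk 7.85 pos [577.99 113.22  75.1 ] a 106.58 tilt 0.05 F [-0.77 -0.83 -0.75] w 49.3 SHIFT [-95.71 -71.79   5.13] TURN 0.016
```

View pics/w9.png

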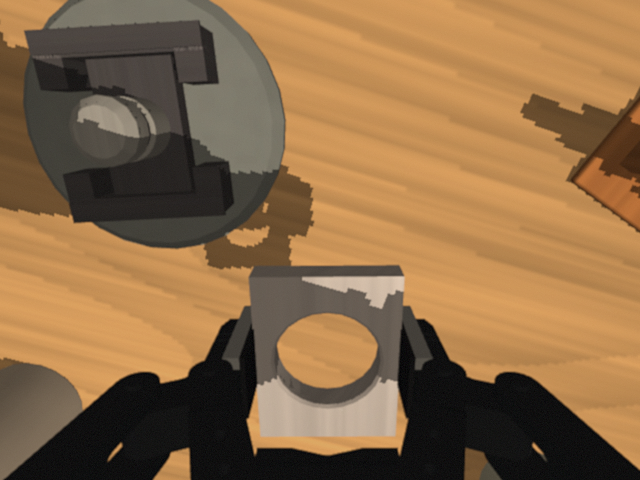

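Run:
```python
from h import *
im=cv2.imread('pics/w9.png')
c=im[10:240,15:300]; c=cv2.convertScaleAbs(cv2.resize(c,None,fx=2.6,fy=2.6,interpolation=cv2.INTER_CUBIC),alpha=1.8)
cv2.imwrite('pics/w9c.png',c); print(c.shape)
```

```text
(598, 741, 3)
```

View pics/w9c.png

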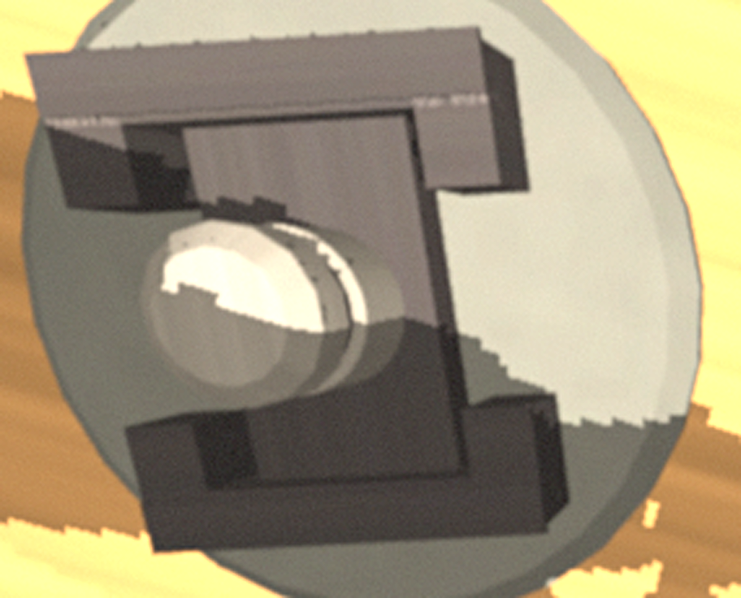

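Run:
```python
from h import *
s=np.load('pics/w9_s.npz'); C=wristcam(s); f=2.6;o=np.array([15,10])
u=lambda L:(np.array(L,float)+.5)/f-.5+o
p=rp(*C,u([[27,55],[479,28],[545,532],[155,550]]),37)
print(p,p.mean(0),'sides',np.linalg.norm(p-np.roll(p,-1,0),axis=1))
for a,b in((0,1),(3,2)): print('y-dir ang',np.degrees(np.arctan2(*(p[b]-p[a])[1::-1])))
for a,b in((0,3),(1,2)): print('x-dir ang',np.degrees(np.arctan2(*(p[b]-p[a])[1::-1])))
# floor rect edges z=26
q=rp(*C,u([[413,113],[467,472]]),26); print('floor inner +y edge', q, np.degrees(np.arctan2(*(q[1]-q[0])[1::-1])))
# base rim upper edge z14: sample visible points on crop
r=rp(*C,u([[642,110],[690,220],[697,300],[690,380],[672,440],[24,240],[36,320],[62,400],[100,470]]),14)[:,:2]
print('circ rad abt est', cv2.fitEllipse(r.astype(np.float32)))
A=np.c_[2*r,np.ones(len(r))]; x=np.linalg.lstsq(A,(r**2).sum(1),rcond=None)[0]; print(x[:2],np.sqrt(x[2]+x[0]**2+x[1]**2))
pts('w9',[(100,50),(150,48),(100,110),(100,130),(150,195),(180,190),(150,80),(230,100),(60,115)])
```

```text
[[506.02 -53.05  37.  ]
 [479.2   22.13  37.  ]
 [564.45  52.04  37.  ]
 [590.67 -22.75  37.  ]] [535.08  -0.41  37.  ] sides [79.82 90.34 79.26 89.91]
y-dir ang 109.63013302638299
y-dir ang 109.31956432947919
x-dir ang 19.6951226434543
x-dir ang 19.33868641970568
floor inner +y edge [[495.65   9.37  26.  ]
 [559.97  31.82  26.  ]] 19.24301654972636
circ rad abt est ((535.3887939453125, 1.704819679260254), (137.53712463378906, 143.34092712402344), 71.4354248046875)
[534.67   1.28] 70.05870981081851
(100, 50) world [504.25 -19.    37.7 ] tool [-105.65 -108.43   37.42]
(150, 48) world [496.8    2.19  35.93] tool [ -83.21 -109.51   39.18]
(100, 110) world [526.34  -1.05  66.62] tool [-94.77 -82.12   8.51]
(100, 130) world [534.39  -0.2   66.45] tool [-96.25 -74.16   8.68]
(150, 195) world [566.72  11.67  32.75] tool [-94.08 -39.8   42.39]
(180, 190) world [561.58  24.21  25.76] tool [-80.59 -41.15  49.38]
(150, 80) world [511.06   0.3   26.18] tool [-89.08 -96.39  48.94]
(230, 100) world [509.38  37.69  14.02] tool [-52.77 -87.34  61.08]
(60, 115) world [543.15 -48.87  13.38] tool [-145.37  -79.68   61.78]
```

Run:
```python
from h import *
goto(534.2,0.9,45,109.2)
```

```text
clk 7.9 pos [576.84 111.82  74.93] a 106.48 tilt 0.08 F [-0.63 -0.96 -1.5 ] w 49.4 SHIFT [-94.24 -72.31  30.09] TURN -0.544
```

Call:
{"method": "jog_arm", "body": {"motion": "-94.2 -72.3 0 -0.54;-94.2 -72.3 0 -0.54;-94.2 -72.3 0 -0.54;-94.2 -72.3 15 -0.54;-94.2 -72.3 30 -0.54;-94.2 -72.3 30 -0.54;-94.2 -72.3 30 -0.54;-94.2 -72.3 30 -0.54"}}

```text
clock: 8.57
eef_pos: [533.9, 0.9, 46.1]
tool_rot: [1.822, 2.56, -0.0]
force: [-1.0, 0.5, -2.1]
grip_width: 49.2
```

Run:
```python
from h import *
goto(534.2,0.9,37,109.2)
s,im,d=snap('w10')
c=im[180:460,180:480]; cv2.imwrite('pics/w10c.png',cv2.convertScaleAbs(cv2.resize(c,None,fx=2.1*1.2,fy=2.1*1,interpolation=cv2.INTER_CUBIC),alpha=1.3))
```

```text
clk 8.57 pos [533.87   0.94  46.11] a 109.12 tilt 0.01 F [-0.97  0.55 -2.12] w 49.2 SHIFT [-0.14  0.3   9.11] TURN -0.015
```

View pics/w10.png

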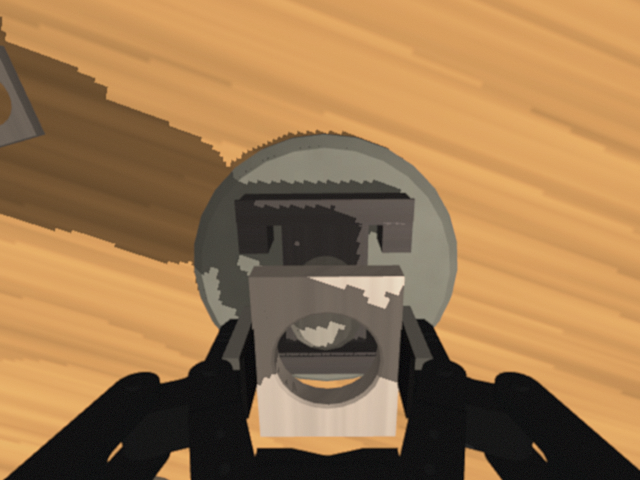

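Run:
```python
from h import *
im=cv2.imread('pics/w10.png')
cv2.imwrite('pics/w10a.png',cv2.convertScaleAbs(cv2.resize(im[185:265,220:430],None,fx=3.8,fy=3.8,interpolation=cv2.INTER_CUBIC),alpha=2))
cv2.imwrite('pics/w10b.png',cv2.convertScaleAbs(cv2.resize(im[300:415,260:395],None,fx=5,fy=5,interpolation=cv2.INTER_CUBIC),alpha=1.6))
```

```text
(no output)
```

View pics/w10a.png

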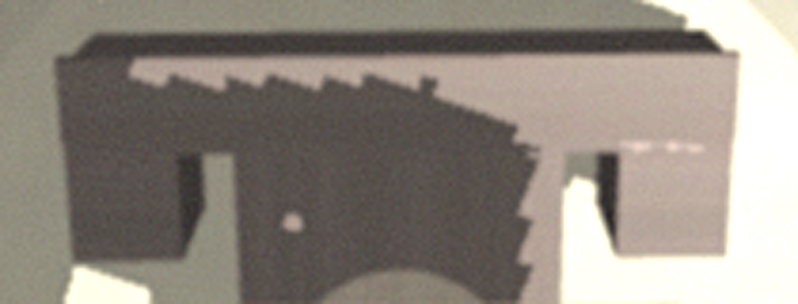

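View pics/w10b.png

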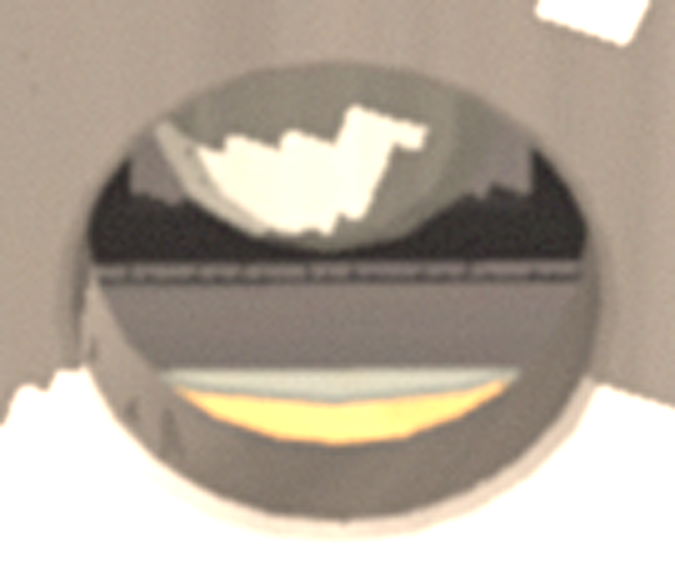

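Run:
```python
from h import *
s=np.load('pics/w10_s.npz'); C=wristcam(s); Rt=Ro.from_rotvec(s['tool_rot']).as_matrix(); ta=lambda P:(P-s['eef_pos'])@Rt
f=3.8;o=np.array([220,185]); u=lambda L:(np.array(L,float)+.5)/f-.5+o
a=rp(*C,u([[55,58],[739,52],[75,258],[727,255]]),37); print('wall outer tool',ta(a),np.linalg.norm(a[1]-a[0]), 'ang',np.degrees(np.arctan2(*(a[1]-a[0])[1::-1])))
b=rp(*C,u([[243,260],[564,260]]),26); print('floor',ta(b))
e=rp(*C,u([[180,153],[620,153]]),37);print('inner notch',ta(e))
u2=lambda L:(np.array(L,float)+.5)/5-.5+[260,300]
# stub top: rim lower edge at z~62?
for z in(62,66): print('stub far edge',ta(rp(*C,u2([[325,248]]),z)))
# far wall inner top edge
print('far wall inner edge z37',ta(rp(*C,u2([[100,283],[580,278],[100,262],[580,262]]),37)))
print('far wall outer edge',ta(rp(*C,u2([[165,370],[520,370]]),37)))
p=rp(*C,u2([[338,62],[338,525],[75,300],[600,300]]),s['eef_pos'][2]+47); print('hole top rim tool',ta(p))
```

```text
wall outer tool [[-42.2  -44.35   9.12]
 [ 37.57 -45.1    9.11]
 [-41.54 -19.6    9.12]
 [ 37.82 -20.02   9.11]] 79.77522146771312 ang 109.65610440364807
floor [[-22.35 -15.43  20.12]
 [ 19.21 -15.45  20.11]]
inner notch [[-28.15 -32.86   9.12]
 [ 24.23 -32.88   9.11]]
stub far edge [[ -2.03  15.71 -15.89]]
stub far edge [[ -2.01  13.11 -19.89]]
far wall inner edge z37 [[-24.94  36.     9.11]
 [ 23.59  35.4    9.1 ]
 [-24.85  33.55   9.11]
 [ 23.52  33.53   9.1 ]]
far wall outer edge [[-18.63  46.37   9.11]
 [ 17.85  46.36   9.1 ]]
hole top rim tool [[ -0.97 -18.64 -47.  ]
 [ -0.95  18.48 -47.  ]
 [-19.1   -0.33 -47.  ]
 [ 17.11  -0.34 -47.  ]]
```

Call:
{"method": "jog_arm", "body": {"motion": "-1 0.7 0 0;-1 0.7 15 0;-1 0.7 30 0;-1 0.7 40 0;-1 0.7 42 0;-1 0.7 42 0;-1 0.7 42 0"}}

```text
clock: 9.2
eef_pos: [535.3, 1.5, 4.2]
tool_rot: [1.819, 2.561, 0.0]
force: [0.2, 0.2, -1.3]
grip_width: 49.0
```

Run:
```python
from h import *
goto(534.2,0.9,-11,109.2)
s,im,d=snap('w11')
cv2.imwrite('pics/w11c.png',cv2.convertScaleAbs(cv2.resize(im[240:450,180:470],None,fx=2.7,fy=2.7,interpolation=cv2.INTER_CUBIC),alpha=1.6))
```

```text
clk 9.2 pos [535.31   1.46   4.16] a 109.24 tilt 0.03 F [ 0.25  0.25 -1.26] w 49.0 SHIFT [-0.16 -1.24 15.16] TURN 0.007
```

View pics/w11c.png

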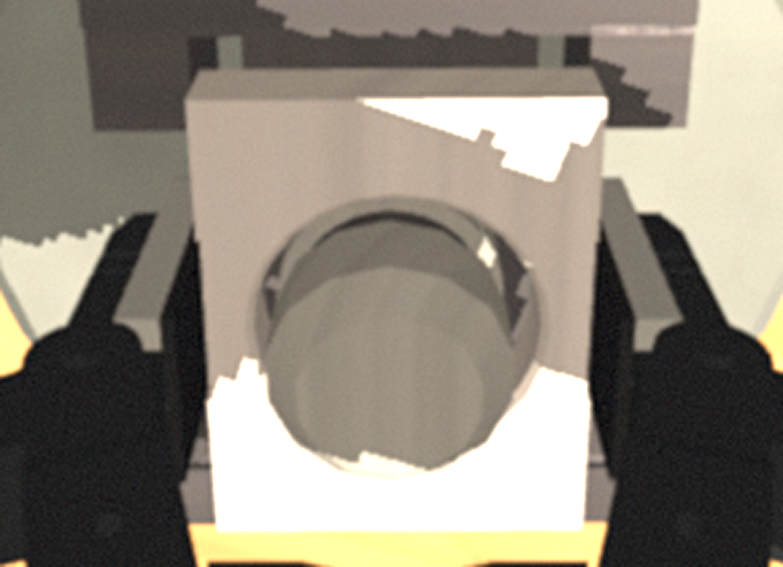

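Run:
```python
from h import *
s=np.load('pics/w11_s.npz'); C=wristcam(s); Rt=Ro.from_rotvec(s['tool_rot']).as_matrix(); ta=lambda P:(P-s['eef_pos'])@Rt
u=lambda L:(np.array(L,float)+.5)/2.7-.5+[180,240]
print('wall ends z37',ta(rp(*C,u([[93,130],[685,127]]),37)))
print('notch inner',ta(rp(*C,u([[189,36],[589,32]]),37)))
zt=s['eef_pos'][2]+47
print('plate corners',ta(rp(*C,u([[188,98],[606,98],[582,530],[217,530]]),zt)))
# stub top disc: z66
print('stub top', ta(rp(*C,u([[300,395],[482,395],[392,308],[392,475]]),66)))
print('stub cyl edges at z~60', ta(rp(*C,u([[265,365],[517,365]]),61)))
s2=env.get_state(); print(s2['eef_pos'],s['eef_pos'])
```

```text
wall ends z37 [[-41.93 -20.9  -32.84]
 [ 37.49 -21.37 -32.85]]
notch inner [[-28.25 -34.29 -32.85]
 [ 23.87 -34.87 -32.86]]
plate corners [[-25.95 -31.52 -47.01]
 [ 23.69 -31.54 -47.02]
 [ 24.27  32.58 -46.99]
 [-25.81  32.59 -46.98]]
stub top [[-12.23  -0.98 -61.84]
 [  8.61  -0.98 -61.84]
 [ -1.68 -12.51 -61.84]
 [ -1.71  10.25 -61.83]]
stub cyl edges at z~60 [[-16.81  -1.35 -56.83]
 [ 13.14  -1.36 -56.84]]
[535.66   1.44   4.44] [535.31   1.46   4.16]
```

Call:
{"method": "jog_arm", "body": {"motion": "-1.1 -1.4 0 0;-1.1 -1.4 0 0;-1.1 -1.4 0 0;-1.1 -1.4 0 0"}}

```text
clock: 9.58
eef_pos: [534.1, -0.2, 4.1]
tool_rot: [1.819, 2.561, 0.001]
force: [-1.0, -0.3, -1.3]
grip_width: 49.4
```

Run:
```python
from h import *
s0=np.load('pics/w11_s.npz'); s=env.get_state(); Rt=Ro.from_rotvec(s['tool_rot']).as_matrix(); print((s['eef_pos']-s0['eef_pos'])@Rt, s['eef_pos'])
```

```text
[-1.23 -1.66  0.06] [534.14  -0.25   4.1 ]
```

Call:
{"method": "jog_arm", "body": {"motion": "0 0 4 0;0 0 8 0;0 0 11 0;0 0 13 0;0 0 14 0;0 0 15 0;0 0 15 0;0 0 15 0"}}

```text
clock: 10.25
eef_pos: [533.4, -0.2, -10.9]
tool_rot: [-1.819, -2.561, 0.001]
force: [-3.9, -0.0, 4.4]
grip_width: 49.3
```

Run:
```python
from h import *
goto(534.1,-0.2,-11,109.2)
s,im,d=snap('w12')
cv2.imwrite('pics/w12c.png',cv2.convertScaleAbs(cv2.resize(im[240:450,180:470],None,fx=2.7,fy=2.7,interpolation=cv2.INTER_CUBIC),alpha=1.6))
pts('w12',[(265,300),(390,300),(265,410),(390,410),(326,420)])
```

```text
clk 10.25 pos [533.44  -0.2  -10.94] a 109.22 tilt 0.04 F [-3.91 -0.04  4.41] w 49.3 SHIFT [-0.22  0.62  0.06] TURN 0.003
(265, 300) world [518.41 -27.91  36.73] tool [-21.22 -23.35 -47.66]
(390, 300) world [505.11  10.58  36.49] tool [ 19.51 -23.24 -47.42]
(265, 410) world [559.82 -15.57  37.23] tool [-23.19  19.82 -48.19]
(390, 410) world [545.37  26.82  36.87] tool [ 21.59  20.13 -47.83]
(326, 420) world [532.39  -1.97  66.02] tool [ -1.32  -1.63 -76.97]
```

View pics/w12c.png

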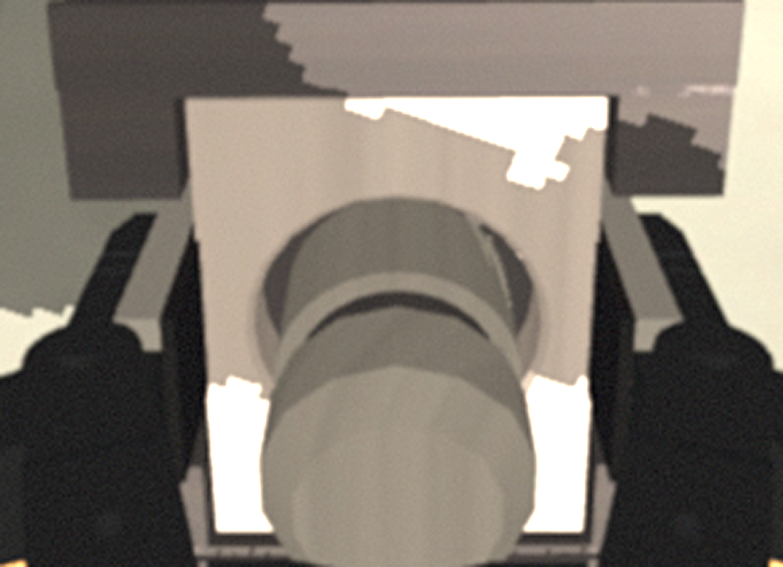

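Call:
{"method": "jog_arm", "body": {"motion": "0 -0.4 1 0;0 -0.4 2 0;0 -0.4 2 0;0 -0.4 2 0"}}

```text
clock: 10.63
eef_pos: [533.5, -0.2, -11.1]
tool_rot: [1.819, 2.561, 0.001]
force: [-7.1, 1.0, 19.1]
grip_width: 48.8
```

Run:
```python
from h import *
goto(534.1,-0.2,-11,109.2)
```

```text
clk 10.63 pos [533.53  -0.18 -11.07] a 109.22 tilt 0.06 F [-7.14  0.98 19.14] w 48.8 SHIFT [-0.2   0.53 -0.07] TURN 0.005
```

Call:
{"method": "jog_arm", "body": {"motion": "0 0 -2 0;0 0 -2 0;0 0 -2 0;0 0 -2 0;0 0 -2 0", "hand": 0.4}}

```text
clock: 11.05
eef_pos: [533.5, -0.3, -11.7]
tool_rot: [-1.819, -2.561, 0.0]
force: [0.1, -0.3, 0.1]
grip_width: 60.2
```

Run:
```python
from h import *
goto(534.1,-0.2,-11,109.2)
s,im,d=snap('w13')
cv2.imwrite('pics/w13c.png',cv2.convertScaleAbs(cv2.resize(im[240:450,180:470],None,fx=2.7,fy=2.7,interpolation=cv2.INTER_CUBIC),alpha=1.6))
def avg(n,b):
    K,R,t=wristcam(np.load(f'pics/{n}_s.npz')); D=np.load(f'pics/{n}.npy'); z=[]
    for u in range(b[0],b[2]):
        for v in range(b[1],b[3]): z.append((R.T@(np.linalg.inv(K)@[u,v,1]*D[v,u]-t))[2])
    return np.median(z),np.std(z)
for b in [(258,285,285,310),(370,285,395,310),(262,395,272,425),(383,395,392,425),(260,255,350,270),(310,415,350,440)]: print(b,avg('w13',b))
```

```text
clk 11.05 pos [533.52  -0.33 -11.65] a 109.22 tilt 0.02 F [ 0.07 -0.35  0.07] w 60.2 SHIFT [-0.07  0.59 -0.65] TURN 0.003
(258, 285, 285, 310) (np.float64(36.29026855883564), np.float64(6.449927822357567))
(370, 285, 395, 310) (np.float64(36.29939335797983), np.float64(4.75694731303969))
(262, 395, 272, 425) (np.float64(36.25693035554781), np.float64(11.783980475907638))
(383, 395, 392, 425) (np.float64(36.194021413141655), np.float64(12.412331287217043))
(260, 255, 350, 270) (np.float64(37.271895627491794), np.float64(7.144294944328811))
(310, 415, 350, 440) (np.float64(66.20585706048065), np.float64(5.59515178515906))
```

View pics/w13c.png

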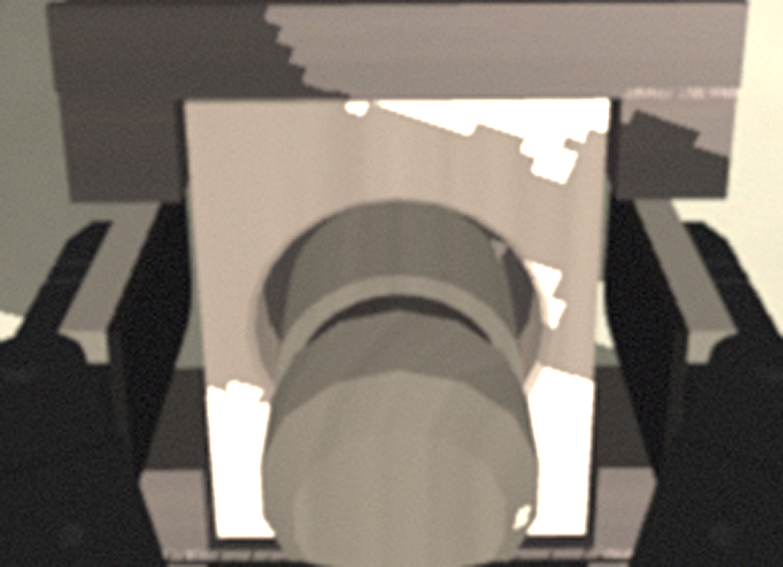

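The plate is released and seated: its top measures z≈36.25 at all four corners against an expected 36, and the stub top measures 66.2. Next is the pliers.

Call:
{"method": "jog_arm", "body": {"motion": "0 0 -20 0;0 0 -50 0;0 0 -90 0;0 0 -130 0;0 0 -170 0;0 0 -190 0;0 0 -190 0;0 0 -190 0"}}

```text
clock: 11.77
eef_pos: [534.7, -0.3, 179.9]
tool_rot: [1.818, 2.559, 0.003]
force: [0.4, 0.1, 0.3]
grip_width: 59.8
```

Run:
```python
from h import *
s,im,d=snap('w14')
goto(545,290,185,107)
```

```text
clk 11.82 pos [533.39  -0.33 178.33] a 109.21 tilt 0.01 F [-0.9  -0.37 -0.82] w 59.8 SHIFT [270.33 106.51  -6.68] TURN 0.443
```

View pics/w14.png

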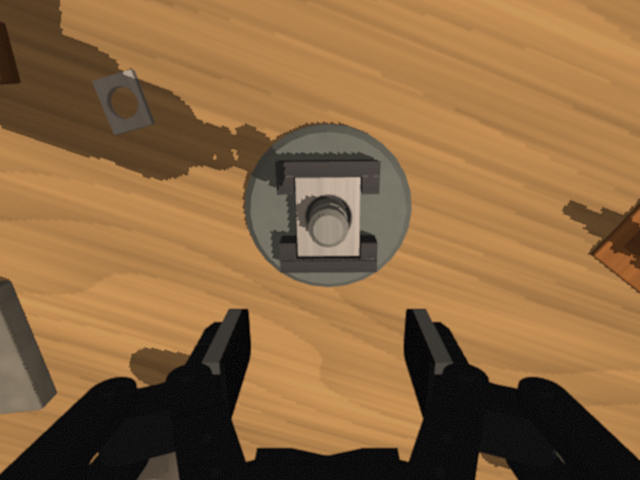

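Call:
{"method": "jog_arm", "body": {"motion": "270 106 -7 0.44;270 106 -7 0.44;270 106 -7 0.44;270 106 -7 0.44;270 106 -7 0.44;270 106 -7 0.44;270 106 -7 0.44;270 106 -7 0.44", "hand": 1}}

```text
clock: 12.48
eef_pos: [543.7, 296.4, 182.6]
tool_rot: [-1.857, -2.529, -0.0]
force: [0.9, 0.5, -0.2]
grip_width: 85.2
```

Call:
{"method": "jog_arm", "body": {"motion": "0 0 0 0;0 0 0 0;0 0 0 0"}}

```text
clock: 12.73
eef_pos: [543.9, 288.0, 184.3]
tool_rot: [-1.869, -2.524, 0.005]
force: [0.4, -0.6, -0.5]
grip_width: 85.6
```

Run:
```python
from h import *
s,im,d=snap('w15')
goto(545,290,185,107)
C=wristcam(np.load('pics/w14_s.npz'))
im=cv2.imread('pics/w14.png'); cv2.imwrite('pics/w14c.png',cv2.convertScaleAbs(cv2.resize(im[145:285,260:400],None,fx=4.2,fy=4.2,interpolation=cv2.INTER_CUBIC),alpha=1.6))
```

```text
clk 12.78 pos [544.24 287.84 184.77] a 106.92 tilt 0.13 F [ 1.   -0.15 -0.6 ] w 85.5 SHIFT [ 1.85  1.35 -0.23] TURN -0.016
```

View pics/w15.png

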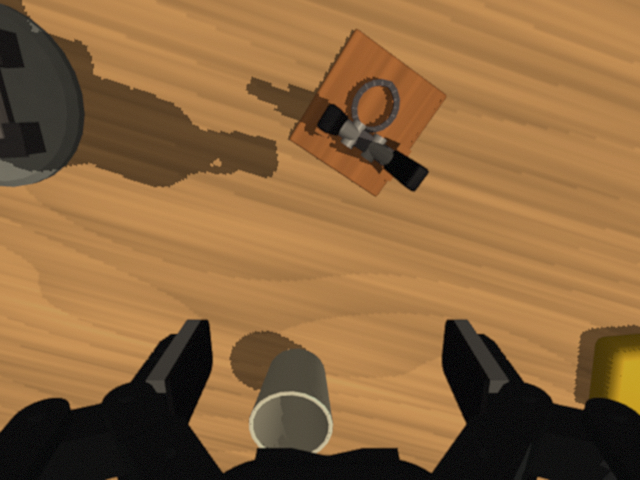

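View pics/w14c.png

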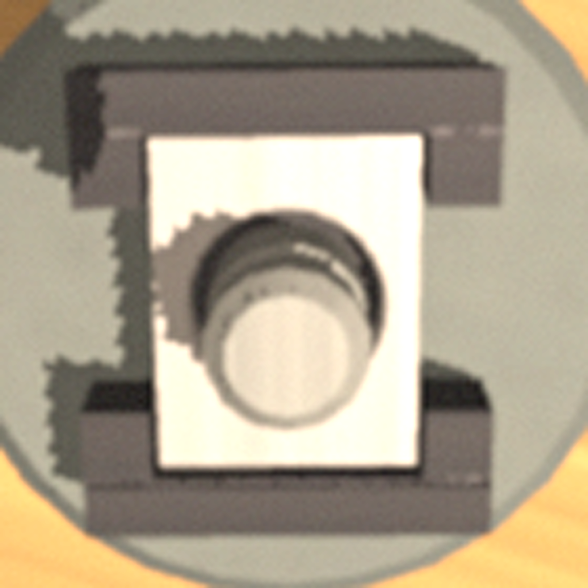

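The wrist view shows the pliers' handle tops at about (332,118) and (415,178), the ring at (376,103) and the rack around (367,110). The pliers' axis is turned about 36° from my tool, so I'll measure it.

Run:
```python
from h import *
im=cv2.imread('pics/w15.png'); cv2.imwrite('pics/w15c.png',cv2.convertScaleAbs(cv2.resize(im[20:205,285:455],None,fx=4,fy=4,interpolation=cv2.INTER_CUBIC)[:600],alpha=1.8))
s=np.load('pics/w15_s.npz'); K,R,t=wristcam(s); D=np.load('pics/w15.npy')
v,u=np.mgrid[80:200,300:445]; z=D[80:200,300:445]
P=((np.stack([u,v,np.ones_like(u)],-1)@np.linalg.inv(K).T)*z[...,None]-t)@R
for lo,hi in((138,155),(128,152)):
    m=((P[...,2]>lo)&(P[...,2]<hi)).astype(np.uint8); n,l,st,ce=cv2.connectedComponentsWithStats(m)
    for i in range(1,n):
        if st[i,4]>8:
            q=P[l==i]; print(lo,st[i],q.mean(0),q.min(0),q.max(0)); print(cv2.minAreaRect(q[:,:2].astype(np.float32)))
s=np.load('pics/w14_s.npz'); C=wristcam(s); uu=lambda L:(np.array(L,float)+.5)/4.2-.5+[260,145]
print('stub',rp(*C,uu([[221,350],[348,350],[285,290],[285,413]]),66))
print('wall corners',rp(*C,uu([[68,70],[503,68],[490,532],[87,532]]),37),rp(*C,uu([[68,70],[503,68],[490,532],[87,532]]),37).mean(0))
```

```text
138 [ 17  24  26  30 480] [469.06 265.13 143.83] [461.9  259.93 138.26] [476.16 270.44 146.07]
((469.1754150390625, 265.2426452636719), (8.6576509475708, 13.880464553833008), 73.98765563964844)
138 [100  83  29  29 479] [483.73 315.36 143.25] [476.81 310.43 138.01] [491.24 321.26 146.15]
((483.9474792480469, 315.9344482421875), (8.6852445602417, 13.953707695007324), 74.12653350830078)
128 [ 17  24  27  31 532] [469.18 265.59 142.81] [461.9  259.93 128.06] [476.5  271.7  146.07]
((469.3672790527344, 265.9112243652344), (10.048746109008789, 13.880464553833008), 73.98765563964844)
128 [ 96  79  33  33 655] [483.4  314.33 140.5 ] [476.41 309.21 128.03] [491.24 321.26 146.15]
((483.6712951660156, 314.99676513671875), (10.56867790222168, 13.990279197692871), 73.30052947998047)
stub [[537.71 -11.81  66.  ]
 [530.48   8.88  66.  ]
 [524.01  -4.89  66.  ]
 [544.87   2.4   66.  ]]
wall corners [[505.25 -52.96  37.  ]
 [479.02  21.09  37.  ]
 [563.95  51.95  37.  ]
 [590.19 -23.15  37.  ]] [534.6   -0.77  37.  ]
```

View pics/w15c.png

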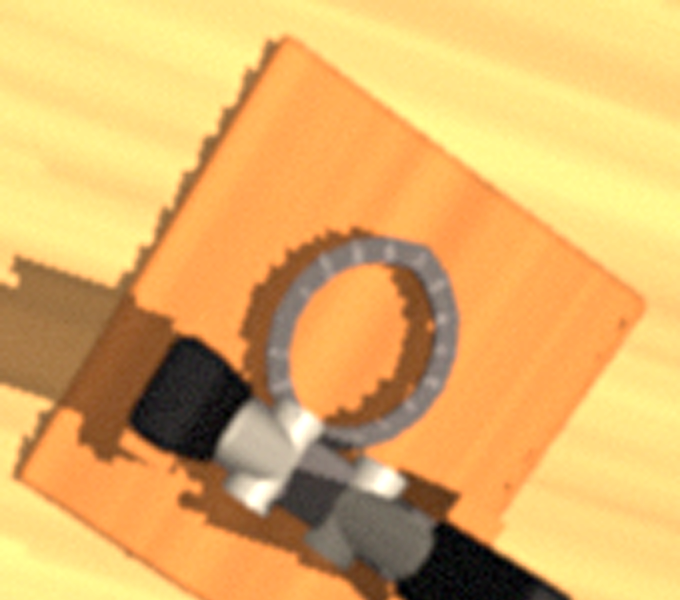

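Run:
```python
from h import *
goto(476.6,290.6,140,73.8)
```

```text
clk 12.78 pos [544.24 287.84 184.77] a 106.92 tilt 0.13 F [ 1.   -0.15 -0.6 ] w 85.5 SHIFT [ 22.36 -63.81  44.9 ] TURN 6.624
```

Call:
{"method": "jog_arm", "body": {"motion": "22.4 -63.8 20 6.62;22.4 -63.8 45 6.62;22.4 -63.8 45 6.62;22.4 -63.8 45 6.62;22.4 -63.8 45 6.62;22.4 -63.8 45 6.62;22.4 -63.8 45 6.62;22.4 -63.8 45 6.62"}}

```text
clock: 13.45
eef_pos: [477.6, 291.6, 141.0]
tool_rot: [2.51, 1.889, 0.001]
force: [0.9, 0.2, 0.7]
grip_width: 85.4
```

Run:
```python
from h import *
s,im,d=snap('w16')
goto(476.6,290.6,140,73.8)
goto(476.6,290.6,140,73.8)
K,R,t=wristcam(s); v,u=np.mgrid[0:480,150:500]; z=d[0:480,150:500]
P=((np.stack([u,v,np.ones_like(u)],-1)@np.linalg.inv(K).T)*z[...,None]-t)@R
m=((P[...,2]>141)&(P[...,2]<155)).astype(np.uint8); n,l,st,ce=cv2.connectedComponentsWithStats(m)
for i in range(1,n):
    if st[i,4]>60:
        q=P[l==i]; print(st[i],cv2.minAreaRect(q[:,:2].astype(np.float32)),q[:,2].max())
```

```text
clk 13.5 pos [477.65 291.82 141.05] a 73.94 tilt 0.03 F [ 0.1  -0.26  0.26] w 85.6 SHIFT [-1.46 -0.68  1.05] TURN 0.027
clk 13.5 pos [477.65 291.82 141.05] a 73.94 tilt 0.03 F [ 0.1  -0.26  0.26] w 85.6 SHIFT [-1.46 -0.68  1.05] TURN 0.027
[110 282  19  30 512] ((468.7874755859375, 264.98944091796875), (8.294816970825195, 13.953567504882812), 72.5389175415039) 146.15553606227053
[228 282  19  31 506] ((483.77264404296875, 316.3238525390625), (8.262198448181152, 14.186661720275879), 75.71675872802734) 146.0219212222061
```

View pics/w16.png

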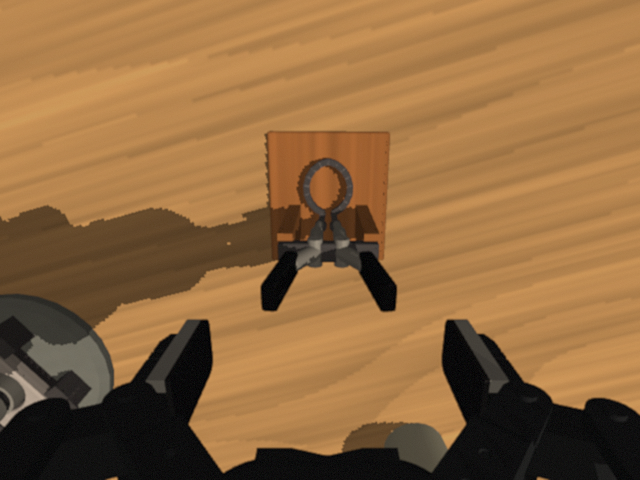

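Call:
{"method": "jog_arm", "body": {"motion": "-1.7 -0.9 0 0;-1.7 -0.9 25 0;-1.7 -0.9 45 0;-1.7 -0.9 60 0;-1.7 -0.9 67 0;-1.7 -0.9 67 0;-1.7 -0.9 67 0;-1.7 -0.9 67 0"}}

```text
clock: 14.17
eef_pos: [476.7, 291.4, 74.8]
tool_rot: [2.51, 1.889, 0.003]
force: [0.3, -0.3, -0.0]
grip_width: 85.4
```

Run:
```python
from h import *
s,im,d=snap('w17')
goto(476.3,290.6,74,73.7)
```

```text
clk 14.22 pos [476.84 291.47  74.96] a 73.93 tilt 0.13 F [0.06 0.32 0.86] w 85.6 SHIFT [-0.98 -0.28  0.96] TURN 0.045
```

View pics/w17.png

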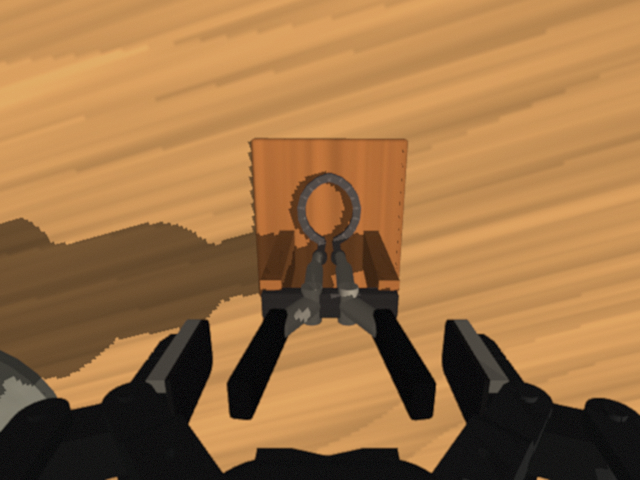

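The fingers flank both handles (handles at about (240,400) and (425,400)). I'll squeeze now.

Call:
{"method": "jog_arm", "body": {"motion": "-0.8 -0.3 0.5 0.04;-0.8 -0.3 0.5 0.04;-0.8 -0.3 0.5 0.04;-0.8 -0.3 0.5 0.04;-0.8 -0.3 0.5 0.04;-0.8 -0.3 0.5 0.04;-0.8 -0.3 0.5 0.04;-0.8 -0.3 0.5 0.04", "hand": -1, "force": 30}}

```text
clock: 14.88
eef_pos: [477.0, 291.0, 75.4]
tool_rot: [2.513, 1.884, 0.006]
force: [-0.3, -0.9, 9.4]
grip_width: 43.1
```

Run:
```python
from h import *
s,im,d=snap('w18')
goto(476.3,290.6,74,73.7)
```

```text
clk 14.93 pos [476.93 291.01  75.41] a 73.72 tilt 0.24 F [-0.39 -0.57  8.51] w 43.0 SHIFT [-0.58 -0.49  1.41] TURN 0.004
```

View pics/w18.png

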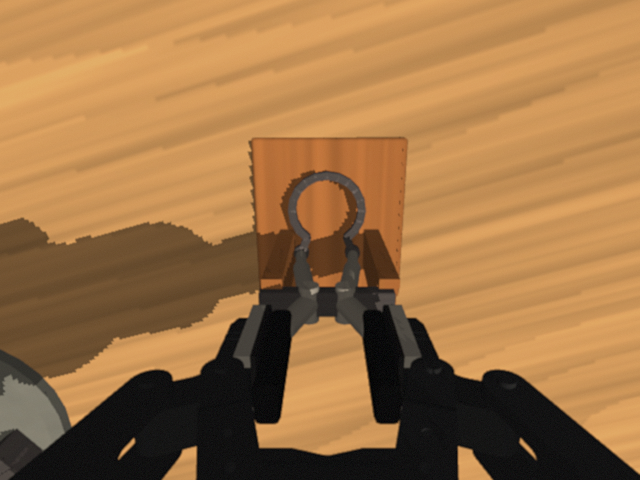

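The pliers are fully squeezed (width 43) and the ring has opened. I'll lift straight up.

Call:
{"method": "jog_arm", "body": {"motion": "0 0 -10 0;0 0 -30 0;0 0 -60 0;0 0 -85 0;0 0 -100 0;0 0 -105 0;0 0 -105 0;0 0 -105 0"}}

```text
clock: 15.6
eef_pos: [474.7, 289.8, 177.5]
tool_rot: [-2.514, -1.884, 0.002]
force: [0.2, -1.1, -2.6]
grip_width: 43.2
```

Run:
```python
from h import *
s,im,d=snap('w19')
goto(476.3,290.6,180,73.7)
im=cv2.imread('pics/w19.png'); cv2.imwrite('pics/w19c.png',cv2.convertScaleAbs(cv2.resize(im[140:340,220:430],None,fx=2.9,fy=2.9,interpolation=cv2.INTER_CUBIC),alpha=1.5))
```

```text
clk 15.65 pos [474.35 289.53 176.81] a 73.71 tilt 0.16 F [-0.48  0.59 -2.64] w 42.9 SHIFT [ 1.57  1.56 -3.2 ] TURN 0.003
```

View pics/w19.png

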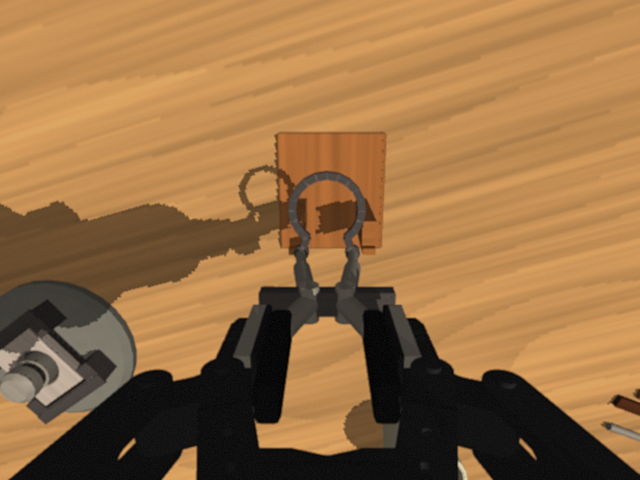

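View pics/w19c.png

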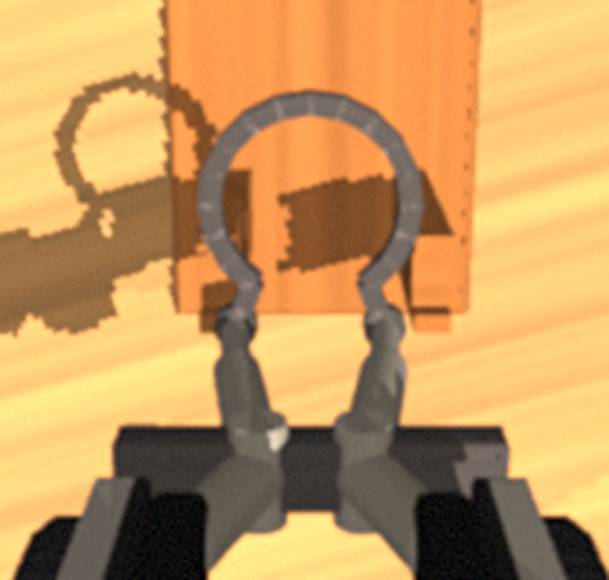

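```bash
cat >> h.py <<'E'
def ring(name):
    s=np.load(f'pics/{name}_s.npz'); d=np.load(f'pics/{name}.npy'); c=env.camera_info('wrist'); K=c['mtx']; M=c['T_tool_cam']
    v,u=np.mgrid[160:245,280:375]; z=d[160:245,280:375]
    P=(np.stack([u,v,np.ones_like(u)],-1)@np.linalg.inv(K).T)*z[...,None]@M[:3,:3].T+M[:3,3]
    m=(P[...,2]>45)&(P[...,2]<72)&(P[...,1]>-60)&(P[...,1]<-12)
    q=P[m]; Kk=np.linalg.lstsq(np.c_[2*q[:,:2],np.ones(len(q))],(q[:,:2]**2).sum(1),rcond=None)[0]
    pl=np.linalg.lstsq(np.c_[q[:,:2]-q[:,:2].mean(0),np.ones(len(q))],q[:,2],rcond=None)[0]
    print('ring tool',Kk[:2],'r',np.sqrt(Kk[2]+Kk[0]**2+Kk[1]**2),'topz',np.median(q[:,2]),'tilt',pl[:2],len(q),q.min(0),q.max(0))
E
python3 - <<'E'
from h import *
ring('w19')
c=env.camera_info('wrist'); K=c['mtx']; M=c['T_tool_cam']
def tool(L,z):
    L=(np.array(L,float)+.5)/2.9-.5+[220,140]; dd=np.c_[L,np.ones(len(L))]@np.linalg.inv(K).T@M[:3,:3].T; return M[:3,3]+dd*((z-M[2,3])/dd[:,2])[:,None]
print(tool([[197,205],[424,205],[310,91],[216,205],[400,205],[310,115]],59))
print('bar',tool([[118,430],[505,430]],-10))
pts('w19',[(262,290),(395,290),(300,300),(350,300)])
E
```

```text
ring tool [ -2.14 -27.15] r 19.81318914489342 topz 58.007296643752 tilt [0.   0.01] 1452 [-24.15 -48.84  55.66] [ 20.26 -12.    63.62]
[[-24.35 -26.67  59.  ]
 [ 20.61 -26.7   59.  ]
 [ -1.97 -49.13  59.  ]
 [-20.59 -26.67  59.  ]
 [ 15.86 -26.7   59.  ]
 [ -1.97 -44.52  59.  ]]
bar [[-29.98  -9.49 -10.  ]
 [ 26.68  -9.53 -10.  ]]
(262, 290) world [460.83 262.12 181.15] tool [-30.46  -5.59  -3.63]
(395, 290) world [566.74 327.15   0.18] tool [ 61.87  78.02 177.15]
(300, 300) world [466.41 278.58 189.54] tool [-13.11  -4.86 -12.04]
(350, 300) world [472.51 298.87 189.13] tool [  8.08  -4.69 -11.66]
```

Run:
```python
from h import *
goto(559.5,-6.8,150,73.7)
print(ray2plane('top',[[372,165]],0),ray2plane('top',[[375.1,133.3]],130))
```

```text
clk 15.65 pos [474.35 289.53 176.81] a 73.71 tilt 0.16 F [-0.48  0.59 -2.64] w 42.9 SHIFT [-260.5   164.88   27.06] TURN 0.003
[[726.9  -60.62   0.  ]] [[753.64 -54.69 130.  ]]
```

Call:
{"method": "jog_arm", "body": {"motion": "-10 6 0 0;-30 19 0 0;-60 38 0 0;-90 57 0 0;-120 76 0 0;-150 95 0 0;-180 114 0 0;-205 130 0 0"}}

```text
clock: 16.32
eef_pos: [541.9, 53.6, 176.9]
tool_rot: [-2.515, -1.883, 0.005]
force: [0.3, 0.1, -2.2]
grip_width: 43.0
```

Call:
{"method": "jog_arm", "body": {"motion": "-20 13 0 0;-35 23 8 0;-48 31 16 0;-55 35 24 0;-55.5 35 27 0;-55.5 35 27 0;-55.5 35 27 0;-55.5 35 27 0"}}

```text
clock: 16.98
eef_pos: [560.5, -5.2, 151.4]
tool_rot: [-2.512, -1.886, -0.0]
force: [0.4, 0.4, -2.0]
grip_width: 42.7
```

Run:
```python
from h import *
s,im,d=snap('w20')
goto(559.5,-6.8,150,73.7)
cv2.imwrite('pics/w20c.png',cv2.convertScaleAbs(cv2.resize(im[140:340,220:430],None,fx=2.9,fy=2.9,interpolation=cv2.INTER_CUBIC),alpha=1.5))
ring('w20')
```

```text
clk 17.03 pos [560.77  -5.17 151.67] a 73.8 tilt 0.04 F [ 0.14  1.01 -1.73] w 42.9 SHIFT [-1.91 -0.76  1.67] TURN 0.019
ring tool [ -2.14 -27.15] r 19.812630398234507 topz 58.060148039761 tilt [0.   0.01] 1456 [-24.16 -48.86  55.65] [ 20.06 -12.01  63.12]
```

View pics/w20.png

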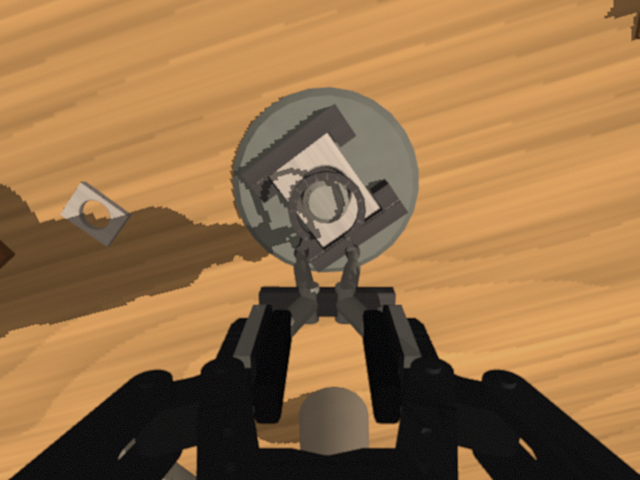

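View pics/w20c.png

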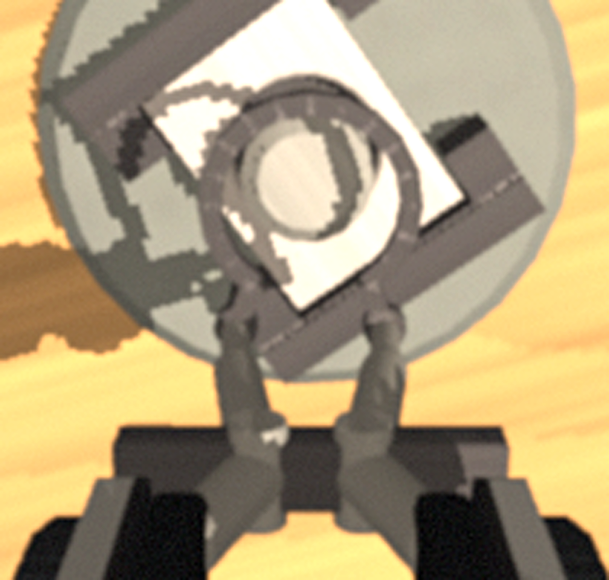

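```bash
cat >> h.py <<'E'
def stub(name,lo=64.8,hi=67.5):
    s=np.load(f'pics/{name}_s.npz'); d=np.load(f'pics/{name}.npy'); c=env.camera_info('wrist'); K=c['mtx']; M=c['T_tool_cam']
    v,u=np.mgrid[100:300,250:400]; z=d[100:300,250:400]
    P=(np.stack([u,v,np.ones_like(u)],-1)@np.linalg.inv(K).T)*z[...,None]@M[:3,:3].T+M[:3,3]
    h=s['eef_pos'][2]-P[...,2]
    m=((h>lo)&(h<hi)).astype(np.uint8); n,l,st,ce=cv2.connectedComponentsWithStats(m); i=1+np.argmax(st[1:,4]); q=P[l==i]
    print('stub tool',q.mean(0),'circ',cv2.minEnclosingCircle(q[:,:2].astype(np.float32)),cv2.minAreaRect(q[:,:2].astype(np.float32)),len(q),'medz',np.median(h[l==i]))
E
python3 - <<'E'
from h import *
stub('w20'); stub('w20',60,68)
E
```

```text
stub tool [ -2.9  -25.78  85.3 ] circ ((-3.2685608863830566, -25.613311767578125), 13.274530410766602) ((-3.1685400009155273, -25.507003784179688), (25.752412796020508, 25.068435668945312), 10.20556926727295) 1102 medz 66.1496319058391
stub tool [ -2.87 -25.94  85.98] circ ((-2.9662973880767822, -25.20853614807129), 14.906194686889648) ((-2.8301010131835938, -24.713062286376953), (28.730112075805664, 29.06131935119629), 81.17146301269531) 1551 medz 65.79757710210197
```

Call:
{"method": "jog_arm", "body": {"motion": "-0.7 1.6 5 0;-0.7 1.6 12 0;-0.7 1.6 18 0;-0.7 1.6 21 0;-0.7 1.6 21 0;-0.7 1.6 21 0;-0.7 1.6 21 0"}}

```text
clock: 17.62
eef_pos: [562.1, -7.2, 130.3]
tool_rot: [2.514, 1.884, 0.0]
force: [1.1, -0.2, -2.2]
grip_width: 43.1
```

Run:
```python
from h import *
s,im,d=snap('w21')
goto(559.5,-6.8,150,73.7)
cv2.imwrite('pics/w21c.png',cv2.convertScaleAbs(cv2.resize(im[150:290,250:400],None,fx=4.2,fy=4.2,interpolation=cv2.INTER_CUBIC),alpha=1.5))
ring('w21');stub('w21')
```

```text
clk 17.67 pos [562.29  -7.26 130.45] a 73.71 tilt 0.03 F [-0.3   0.15 -2.75] w 43.1 SHIFT [ -0.34  -2.8  -19.55] TURN 0.003
ring tool [ -2.11 -29.  ] r 14.971740615878389 topz 63.397478235859836 tilt [0.01 0.07] 3379 [-24.11 -48.89  55.61] [ 20.09 -12.01  71.97]
stub tool [ -1.48 -28.01  64.12] circ ((-1.6499155759811401, -28.061960220336914), 13.459083557128906) ((-1.4354705810546875, -27.681015014648438), (25.659486770629883, 25.16318702697754), 81.32511901855469) 1283 medz 66.19122524526426
```

View pics/w21c.png

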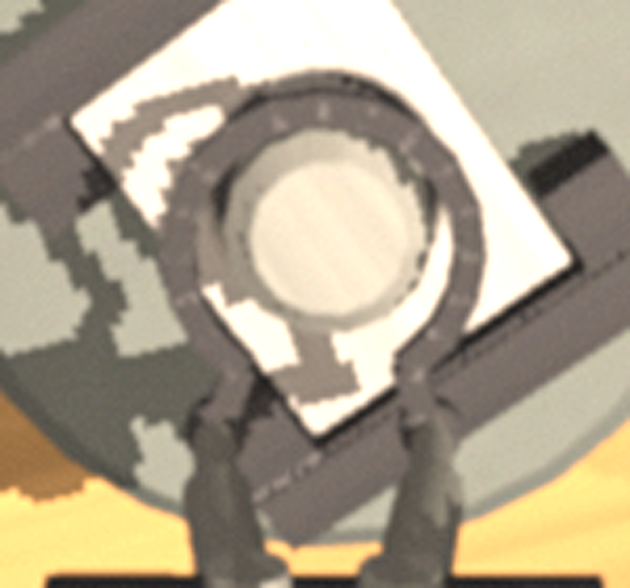

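Call:
{"method": "jog_arm", "body": {"motion": "0.6 -0.6 0 0;0.6 -0.6 0 0;0.6 -0.6 0 0;0.6 -0.6 0 0"}}

```text
clock: 18.0
eef_pos: [561.7, -6.5, 130.4]
tool_rot: [2.513, 1.884, 0.0]
force: [0.0, 0.7, -1.6]
grip_width: 43.1
```

Run:
```python
from h import *
s,im,d=snap('w22')
goto(559.5,-6.8,150,73.7); stub('w22'); stub('w22',60,68)
```

```text
clk 18.05 pos [561.67  -6.49 130.34] a 73.72 tilt 0.01 F [-0.13  0.88 -1.24] w 42.8 SHIFT [ -0.91  -1.99 -19.66] TURN 0.003
stub tool [ -2.14 -27.38  64.22] circ ((-2.6036369800567627, -26.97462272644043), 13.269697189331055) ((-2.2228028774261475, -27.45615005493164), (25.639514923095703, 24.619625091552734), 45.37281036376953) 1284 medz 66.18144334596887
stub tool [ -2.05 -27.95  65.04] circ ((-2.1438515186309814, -26.917001724243164), 15.04480266571045) ((-2.0634584426879883, -26.97381591796875), (29.31509780883789, 29.394424438476562), 67.65614318847656) 1893 medz 65.78829399122642
```

Call:
{"method": "jog_arm", "body": {"motion": "0 0 2 0;0 0 4 0;0 0 6 0;0 0 8 0;0 0 10 0;0 0 11 0;0 0 11 0;0 0 11 0"}}

```text
clock: 18.72
eef_pos: [561.6, -6.5, 119.1]
tool_rot: [-2.514, -1.884, 0.0]
force: [0.1, 0.4, -1.3]
grip_width: 42.8
```

Run:
```python
from h import *
s,im,d=snap('w23')
goto(561.67,-6.49,108,73.7); stub('w23'); stub('w23',60,68)
```

```text
clk 18.77 pos [561.68  -6.47 119.29] a 73.72 tilt 0.01 F [-0.06 -0.45 -2.96] w 42.5 SHIFT [-0.02 -0.01 11.29] TURN 0.004
stub tool [ -1.98 -27.04  52.98] circ ((-1.7425298690795898, -26.893936157226562), 13.105297088623047) ((-1.7655057907104492, -26.75499153137207), (25.446331024169922, 24.781221389770508), 64.982666015625) 1407 medz 66.19162307536213
stub tool [ -1.97 -27.8   53.78] circ ((-1.957289695739746, -26.653461456298828), 15.049613952636719) ((-1.974456787109375, -26.686067581176758), (29.24705696105957, 29.480510711669922), 2.3737406730651855) 2072 medz 65.76412382752113
```

Call:
{"method": "jog_arm", "body": {"motion": "0 0 2 0;0 0 4 0;0 0 6 0;0 0 8 0;0 0 10 0;0 0 11.3 0;0 0 11.3 0;0 0 11.3 0"}}

```text
clock: 19.43
eef_pos: [561.5, -6.5, 107.8]
tool_rot: [-2.513, -1.884, 0.0]
force: [0.1, -0.5, -1.2]
grip_width: 42.7
```

Run:
```python
from h import *
s,im,d=snap('w24')
goto(561.67,-6.49,108,73.7); stub('w24'); stub('w24',60,68)
cv2.imwrite('pics/w24c.png',cv2.convertScaleAbs(cv2.resize(im[150:290,250:400],None,fx=4.2,fy=4.2,interpolation=cv2.INTER_CUBIC),alpha=1.5))
sc,dd=env.get_image('scene'); cv2.imwrite('pics/s24.png',cv2.convertScaleAbs(cv2.resize(np.ascontiguousarray(sc[200:300,240:380,::-1]),None,fx=5.5,fy=5.5,interpolation=cv2.INTER_CUBIC),alpha=1.6))
```

```text
clk 19.48 pos [561.69  -6.47 107.96] a 73.72 tilt 0.0 F [-0.38  0.46 -1.82] w 43.1 SHIFT [-0.02 -0.01 -0.04] TURN 0.004
stub tool [ -1.88 -27.14  41.65] circ ((-1.952561855316162, -26.998626708984375), 13.128292083740234) ((-2.0781726837158203, -26.610132217407227), (24.997661590576172, 25.336322784423828), 63.04890441894531) 1519 medz 66.15641914349776
stub tool [ -1.95 -27.86  42.5 ] circ ((-1.8451911211013794, -26.653974533081055), 15.083499908447266) ((-2.054928779602051, -26.661731719970703), (29.168842315673828, 29.81680679321289), 41.3956298828125) 2269 medz 65.75092480972513
```

View pics/w24c.png

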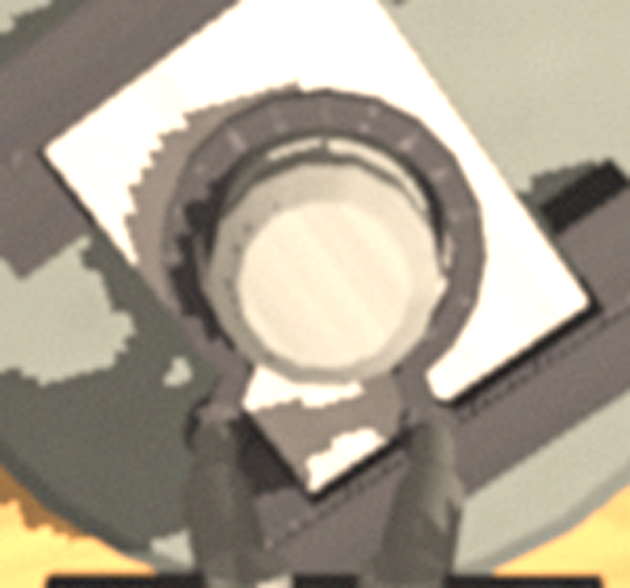

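View pics/s24.png

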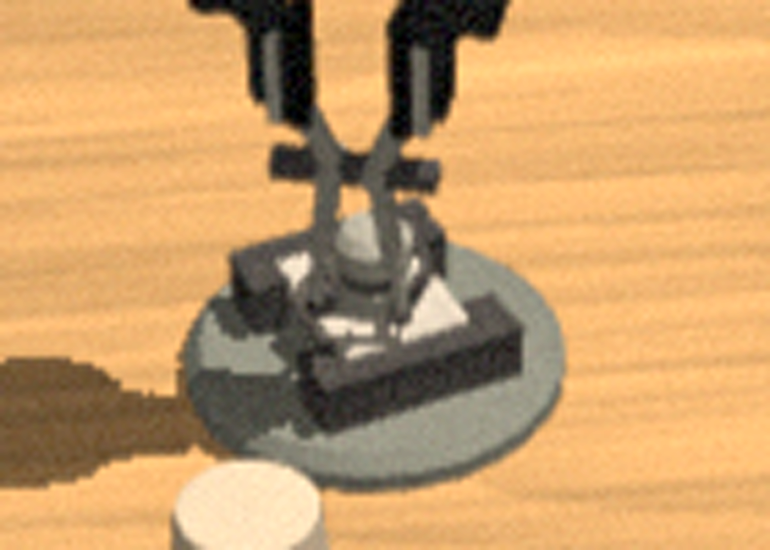

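Run:
```python
from h import *
pts('w24',[(322,175),(328,174),(362,205),(294,200),(361,215),(300,185),(350,182),(330,160),(310,260)])
goto(561.67,-6.49,108,73.7)
```

```text
(322, 175) world [514.97   2.4   49.97] tool [ -4.51 -47.11  57.84]
(328, 174) world [515.36   5.75  50.02] tool [ -1.18 -47.68  57.78]
(362, 205) world [537.88  19.44  49.05] tool [ 18.27 -29.9   58.75]
(294, 200) world [524.09 -16.86  49.9 ] tool [-20.43 -32.96  57.9 ]
(361, 215) world [543.03  17.38  50.44] tool [ 17.74 -24.37  57.35]
(300, 185) world [517.06 -11.17  48.69] tool [-16.94 -41.3   59.11]
(350, 182) world [523.07  16.31  50.05] tool [ 11.12 -43.23  57.76]
(330, 160) world [509.85   8.6   36.15] tool [  0.01 -53.76  71.66]
(310, 260) world [565.88 -20.71  36.84] tool [-12.41   8.24  70.94]
clk 19.53 pos [561.7   -6.48 108.03] a 73.72 tilt 0.01 F [ 0.65  0.18 -2.6 ] w 43.1 SHIFT [-0.02 -0.03  0.03] TURN 0.004
```

The ring's top measures z≈50.0, so its centre is at about 48.0, level with the groove. It sits within about 1 mm of the stub's axis, and the wrist carries only the pliers' weight. Handing in.

Run:
```python
from h import *
print(env.sign_off())
```

```text
the job is handed in; nothing more can be done
None
```

I seated the plate, released it, and handed the job in with the squeezed pliers holding the ring level with the groove. The sign-off gives no verdict, so the results below are from my own measurements.

**Plate:** It sits in the pocket with its top at about z = 36.25 mm at all four corners, against 36 expected. The fingers are clear of it.

**Ring:** Its centre is at about z = 48.0 mm, groove height. It is about 0.5 mm from the stub's axis as seen by the wrist camera. The grip opening is 43 mm, fully squeezed, and the tool is vertical within 0.1°. The wrist force is about -2 N, just the pliers' weight, so nothing is leaning. The run had used 19.5 s of the 54 s.

**Problems and disagreements:**
- **First grip missed:** My first try at the plate closed above it without touching it. Both cameras showed the shut fingertips about 28 mm behind the reported TCP instead of 14 mm ahead, so I corrected every later height by about 42 mm.
- **Camera offset:** The wrist camera reads 1 to 2 mm off along the jaw direction. I cancelled this by measuring each pair of parts in the same picture.
- **Hub bearing:** My first coarse bearing from the top view was 3° off, and the wrist camera fixed it at 19.5°.
- **Bystanders:** I kept clear of the cup, stone and cone, but did not measure them again at the end.

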